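Set the bottle-length jig and hold the square in its corner

ROBOT

A 6-joint arm with a two-finger parallel gripper is mounted at the origin on the work surface. World frame = base frame: x ahead of the robot, y to its left, z up, the work surface at z = 0. Lengths are in m, angles in rad, forces in N, time in s.
With the tool pointing down it reaches from about 0.375 to 0.925 m from the base axis. Payload 5.7 kg.
Tool frame: the origin (TCP) lies between the finger pads; the fingertips stand 14 mm ahead of it and the grasp point (between the pads) lies 5 mm behind it; x points along the fingers, y is the direction in which the jaws open and shut, and the axes are right-handed (so a half turn about x gives the same grasp; the last joint's range is limited). The gripper opens to 88 mm and grips with 3 to 60 N. Pads are 20 mm wide; open, the fingers measure 115 mm over their backs; the gripper's body (75 mm by 178 mm) begins 61 mm behind the grasp point.
Start: joints at [1.206, 0.359, 1.51, -0, 1.272, -0.115], TCP at [0.148, 0.581, 0.237] pointing down, gripper open.
Joint ranges: [-2.97, 2.97], [-1.01, 2.36], [0.21, 2.38], [-0.96, 4.11], [0.2, 2.71], [-2.98, 2.98]. Speed limits (rad/s): [2.39, 2.39, 3.14, 3.14, 3.14, 3.14].

INTERFACE

Orientations are given as a rotation vector (axis times angle).
In Python, from rig import robot, get_image, camera_params, boxes_of, silhouettes, tip_of gives the robot as it stands.
- The arm moves only by the tool send_rows, never from a script. Its argument "motion" is a list of rows, each an object with "twist": the turn, a rotation vector about the tool's x, y, z in degrees, a list of three; "linear": the shift along the tool's x, y, z in m, a list of three; "gripper": the opening, from -1 (shut) to 1 (fully open). A call has 1 to 8 rows; each row shifts and turns the commanded pose from where the row before left it, along the tool's axes as they then stand; what a row does not reach is not made up. A row lasts 1/10 s, in which the tool goes at most 50 mm and 8.59 degrees, less where a joint would pass 70% of its speed; a pose out of reach is approached as far as the arm can. A call is refused whole if a number of a shift passes 0.05 or a number of a turn 8.59, either way. A call with a gripper value outside its range is refused whole. The fingers move at their own pace and stop on an object; "grip_force" is the grip in N (left out, the last holds). Time passes only in rows, so rows that do not move let the fingers close. It gives the time, the measured TCP pose, the force and the opening at its end, in the units of the state.
- robot.get_state(): the state, without advancing time (a new reading comes with each control period).
- get_image(name): name is "scene" or "top" or "wrist"; returns the picture (420x560x3 uint8, red, green, blue); there is no depth.
- camera_params(name): a dict with "intrinsics" (3x3 intrinsics, pixels), "xyz" and "rotation" of the camera in the world. Camera axes: x right, y up, looking along -z (the intrinsics and any distortion apply to the point x, -y, -z); pixel columns grow to the right and rows downward; lengths in m; the calibration is good to about 2 mm. A picture is of the moment at which its call begins: read the wrist's pose just before it. camera_params takes no time and is no camera call; for the wrist camera it gives the pose at the moment of the call.
- robot.hand_in(): hands the job in, once; it reports no verdict.
Trained networks look in the newest picture that a camera, given by its name, has taken for a name from the list of things; names that differ only in an ending like _2 or _b are one class to them, and where a whole thing is asked for, a point or a joint stands for the part that bears it (a point fixed in the world has none). Each returns a list of dicts, best first, with "confidence" (0 to 1); they miss things now and then, are a little off and sometimes report something else, mostly with a low value. They report only what shows in the picture. A call takes as long as a camera call. They do not tell look-alikes from the thing itself.
- boxes_of(camera, thing): "extent" ([centre column, centre row, width, height] in pixels, round what is visible of it).
- silhouettes(camera, thing): "mask" (420x560 bool, what is visible of it) and "extent" ([centre column, centre row, width, height] in pixels, round what is visible of it).
- tip_of(camera, thing): "xy" ([column, row] in pixels: a listed point, or the origin of a listed thing).
The state is a dict: "clock": time; "joint_pos": joint angles; "qd": joint speeds; "joint_efforts": joint torques, N m; "ee_pos": TCP position; "eef_rot": TCP orientation; "force": force on the tool from outside, world axes, zero at the start; "wrist_torque": the same for the moment, N m; "grip_width": finger opening in m.
Only numpy, scipy, OpenCV 4.12 (cv2) and the standard library are available. Lean on these libraries where they do the work, as an engineer would, in place of code of your own. Each camera call takes 0.05 s, during which the arm holds its last target.

TASK

Set up the bottle-length jig: pull the sprung stop by its blue tab along the fence until its white index line is level with the red marker, and let go of it. Then pick up the setting square by its black grip, lay it flat on the jig's base plate and press it into the corner between the fence and the stop until both its outer faces lie flush and are under pressure, without shifting the stop off the mark. Finish while still gripping the square and pressing it into the corner, and leave the glassware and other tools where they are.

Things in the scene. Friction and masses are not known exactly. Their poses are not given: they have to be found in the camera images.
- jig: Bottle-length jig, fixed, place and yaw vary: dark base plate 180 x 390 x 10 mm, x -135 to +45 and y -195 to +195 mm from the origin (its underside). Jig axes: y along the fence, x across it, z up. An aluminium end block 26 mm tall stands on the plate at y -195 to -173, x -110 to 0 mm.
- fence: Aluminium fence with a black-ticked scale, along the whole far (+x) side of the base plate, same origin and axes as the jig. Its working face, which looks to -x, lies at x = 0 of the jig; the fence is 34 mm deep and its top is 37 mm above the jig's origin.
- stop: Sprung stop: steel bar 24 mm wide, 125 mm long, out from the fence to -x of the jig, 11.5 to 35.5 mm above the jig's underside; jig's axes. Slides along jig y (140 mm). A spring pulls it to -y with 1 to 4 N, a 10 N friction brake holds it where left: pulling to +y takes 11 to 14 N. Its working face looks to -y; origin where that face meets the fence's face, at z of the jig's origin.
- stop_tab (a point): Where to grip the stop: on its upright blue tab, 40 mm along the jig's x, 16 mm thick along the jig's y, from 35 to 83 mm above the jig's origin; this point is 62 mm above it, on the tab's centre. Pinch it across y from above.
- stop_index (a point): The end of the white index line on top of the stop, next to the fence's scale. The stop is set when this point is level with the marker along the jig's y.
- stop_corner (a point): The corner to fill: where the stop's working face, the fence's working face and the top of the base plate meet; moves with the stop; same axes as the jig. The free space is on its -x, -y side, and the jig's end block leaves 218 to 258 mm free along the fence once the stop is set.
- marker: Red marker clipped on the fence, 4 mm wide along the jig's y, same axes as the jig, origin on its centre line at the fence's top. Its place along the fence differs each time, 75 to 115 mm beyond where the stop would be at its innermost position. Only seen, it cannot be bumped.
- square: Setting square, 0.3 to 0.5 kg, lying flat: an L with a brace. Origin on the underside below the grip's centre. Blade 150 x 25 x 12 mm along y, outer face to +x at x = 55 mm (y -95 to 55). Dark stock 110 x 22 x 16 mm along x, outer face to +y at y = 55 mm (x -55 to 55). In the corner the blade goes on the fence and the stock on the stop, its axes pointing as the jig's.
- square_grip (a point): Centre of the square's black grip, 50 mm above its underside: an upright fin 60 mm long, 18 mm thick, from 10 to 72 mm above the underside. The fin runs along the direction (+x, -y) of the square, so it is pinched from above along the square's diagonal (+x, +y), the line that points to the outer corner.
- square_corner (a point): Outer corner of the square's L, on the underside, 55 mm in x and 55 mm in y from the origin; same axes as the square. The square's steel is ground smooth: friction about 0.2 on the jig.
- clear_bottle: clear glass bottle, 66 mm across, 210 mm tall, white cap; bystander, origin under its centre
- green_bottle: green glass bottle, 70 mm across, 220 mm tall; bystander, origin under its centre
- amber_jar: amber glass jar, 72 mm across, 100 mm tall, white cap; bystander, origin under its centre
- ring_gauge: steel ring gauge lying flat, 64 mm across, 14 mm tall; bystander, origin under its centre
- plug_gauge: small brass plug gauge standing upright, 40 mm across, 75 mm tall; bystander, origin under its centre
- screwdriver: screwdriver with an orange handle lying on the table; bystander
Things that resemble listed ones, but are neither listed nor needed, are in the scene too. Leave any pink or yellow look-alike of the square alone.

How it is judged:
By the outcome, as a careful person would: the job done as asked, in the order asked, and still so for the second after the job is handed in, while the arm keeps its last pose, push and grip.
It also fails if it takes over 72 s, if anything falls off the work surface, if the arm or the gripper's body presses on something with over 40 N, if the wrist force passes 120 N, or if a joint passes its speed limit or range.

## Working session

There is one attempt and no reset: what is moved stays moved. The work goes in short steps, Python scripts to look and compute and a tool call to move; the robot and the scene stay as the last step left them, time stands still between calls to the robot, and variables do not carry over. Pictures are saved under pics/ and viewed, and the job is handed in when it is done.

Besides the shell and the picture viewer there is one more tool, called after ">>>" as name(argument=value, ...) on one line, values as JSON. send_rows: Moves the arm, as the interface text tells. Its arguments: {"type":"object","properties":{"motion":{"type":"array","items":{"type":"object","properties":{"twist":{"type":"array","items":{"type":"number"}},"linear":{"type":"array","items":{"type":"number"}},"gripper":{"type":"number"}}}},"grip_force":{"type":"number"}},"required":["motion"]}

```bash
mkdir -p pics; ls
python3 - <<'E'
from rig import robot, get_image, camera_params
import cv2
s=robot.get_state(); print(s)
for n in("scene","top","wrist"):
    p=camera_params(n); print(n,p)
    cv2.imwrite(f"pics/{n}0.png",get_image(n)[:,:,::-1])
E
```

```text
pics
{'clock': 0.0, 'joint_pos': array([ 1.20588424e+00,  3.59488613e-01,  1.51142784e+00,  2.93786895e-05,
        1.27249073e+00, -1.15054784e-01]), 'qd': array([ 0.00080352, -0.00042417,  0.00149737,  0.00011065,  0.00058826,
        0.0009773 ]), 'joint_efforts': array([ 8.33168051e-04, -5.15363467e+01, -2.70719701e+01,  6.76487968e-02,
        3.51831608e-02, -1.30632670e-04]), 'ee_pos': array([0.14809294, 0.58075416, 0.23582108]), 'eef_rot': array([ 0.19478227,  1.56233989, -0.19754642]), 'force': array([-0.26876377,  0.03695695, -0.52747604]), 'wrist_torque': array([ 0.01586769, -0.02671014, -0.02955717]), 'grip_width': 0.08797387809761115}
scene {'intrinsics': array([[447.15110521,   0.        , 279.24809492],
       [  0.        , 447.15110521, 209.48862342],
       [  0.        ,   0.        ,   1.        ]]), 'xyz': array([ 1.30968963, -0.41027666,  1.14216112]), 'rotation': array([0.59193606, 0.38652797, 1.08553567])}
top {'intrinsics': array([[407.89157076,   0.        , 278.48429238],
       [  0.        , 407.89157076, 207.19654939],
       [  0.        ,   0.        ,   1.        ]]), 'xyz': array([ 0.27224629, -0.03819294,  1.20805669]), 'rotation': array([ 0.14709119, -0.1660057 , -1.57714925])}
wrist {'intrinsics': array([[321.05997251,   0.        , 275.60481305],
       [  0.        , 321.05997251, 214.16496452],
       [  0.        ,   0.        ,   1.        ]]), 'xyz': array([0.07378441, 0.60091702, 0.38496611]), 'rotation': array([-0.23896982, -0.18558043,  1.31192894])}
```

View pics/scene0.png

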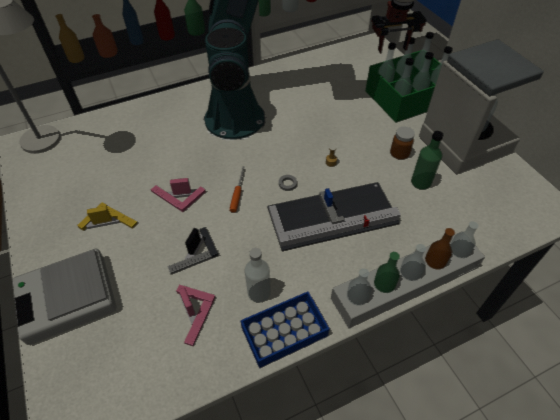

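View pics/top0.png

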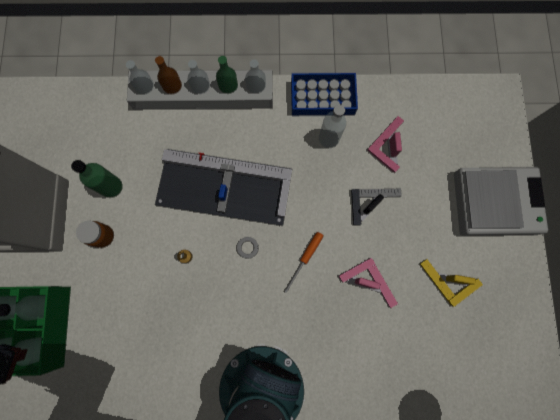

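View pics/wrist0.png

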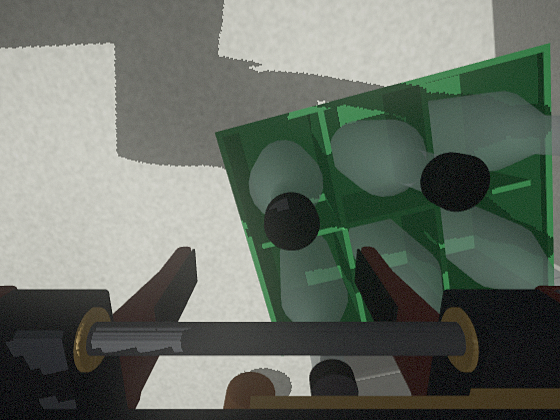

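```bash
cat > h.py <<'E'
import numpy as np, cv2
from scipy.spatial.transform import Rotation as R
from rig import robot, get_image, camera_params, boxes_of, silhouettes, tip_of
def ray(p,uv):
    K=p["intrinsics"];u,v=uv
    d=np.array([(u-K[0,2])/K[0,0],-(v-K[1,2])/K[1,1],-1.])
    return R.from_rotvec(p["rotation"]).apply(d)
def atz(p,uv,z):
    d=ray(p,uv);o=p["xyz"]; return o+d*(z-o[2])/d[2]
def proj(p,X):
    K=p["intrinsics"];c=R.from_rotvec(p["rotation"]).inv().apply(np.atleast_2d(X)-p["xyz"])
    return np.c_[K[0,0]*c[:,0]/-c[:,2]+K[0,2],K[1,1]*-c[:,1]/-c[:,2]+K[1,2]]
def tri(ps,uvs):
    A=0;b=0
    for p,uv in zip(ps,uvs):
        d=ray(p,uv);d/=np.linalg.norm(d);M=np.eye(3)-np.outer(d,d);A=A+M;b=b+M@p["xyz"]
    X=np.linalg.solve(A,b); return X,[np.linalg.norm(proj(p,X)[0]-uv) for p,uv in zip(ps,uvs)]
E
python3 - <<'E'
from h import *
Z=dict(jig=0,stop=0,stop_tab=.062,stop_index=.0355,stop_corner=.01,marker=.037,square=0,square_grip=.05,square_corner=0)
for n in("top","scene"):
    p=camera_params(n); im=get_image(n)
    print(n)
    for k,z in Z.items():
        for r in tip_of(n,k)[:4]:
            print(k,np.round(r["xy"],1),round(r["confidence"],2),np.round(atz(p,r["xy"],z),4))
    if n=="top":
        cv2.imwrite("pics/tz.png",cv2.resize(im[140:240,140:300,::-1],None,fx=5,fy=5,interpolation=cv2.INTER_CUBIC))
        cv2.imwrite("pics/tq.png",cv2.resize(im[170:240,330:430,::-1],None,fx=7,fy=7,interpolation=cv2.INTER_CUBIC))
E
```

```text
top
jig [225.1 173.1] 0.83 [0.6244 0.108  0.    ]
stop [231.  175.4] 0.77 [0.6169 0.0899 0.    ]
stop_index [228.8 166.7] 0.95 [0.6338 0.093  0.0355]
stop_index [104.5 237.3] 0.26 [0.4259 0.4477 0.0355]
stop_corner [228.9 168.1] 0.71 [0.6372 0.0955 0.01  ]
stop_corner [371.  205.6] 0.37 [ 0.5157 -0.3325  0.01  ]
marker [197.7 157.4] 0.4 [0.6633 0.1862 0.037 ]
square [391.6 150.1] 0.97 [ 0.6937 -0.4096  0.    ]
square [363.4 285.5] 0.96 [ 0.2803 -0.2989  0.    ]
square [456.6 281.7] 0.84 [ 0.2876 -0.5729  0.    ]
square [369.8 207.1] 0.76 [ 0.5131 -0.331   0.    ]
square_grip [460.  278.2] 0.92 [ 0.2965 -0.5614  0.05  ]
square_grip [367.3 282.3] 0.75 [ 0.2886 -0.2995  0.05  ]
square_grip [378.1 200.9] 0.7 [ 0.5213 -0.3442  0.05  ]
square_grip [395.7 140.7] 0.64 [ 0.7057 -0.4086  0.05  ]
square_corner [352.  191.5] 0.78 [ 0.5623 -0.2794  0.    ]
square_corner [450.5 303. ] 0.73 [ 0.2272 -0.5491  0.    ]
square_corner [368. 149.] 0.63 [ 0.6979 -0.336   0.    ]
square_corner [369.7 257.1] 0.57 [ 0.3624 -0.322   0.    ]
scene
jig [340.4 222.6] 0.9 [0.6163 0.1187 0.    ]
stop [333.9 228.9]
[... 254 characters left out ...]
] 0.63 [0.6449 0.1869 0.037 ]
square [184.3 194.8] 0.86 [ 0.2903 -0.2956  0.    ]
square [102.2 223.2] 0.82 [ 0.2917 -0.5693  0.    ]
square [197.3 250.8] 0.61 [ 0.5225 -0.3278  0.    ]
square [190.3 311. ] 0.57 [ 0.7035 -0.4089  0.    ]
square_grip [180.  185.8] 0.91 [ 0.2918 -0.3016  0.05  ]
square_grip [187.6 302.4] 0.83 [ 0.703  -0.4078  0.05  ]
square_grip [ 98.2 217.4] 0.81 [ 0.3083 -0.5691  0.05  ]
square_grip [192.9 237.8] 0.57 [ 0.5074 -0.3285  0.05  ]
square_corner [218.9 253.6] 0.74 [ 0.5603 -0.2718  0.    ]
square_corner [212.3 295.9] 0.72 [ 0.6858 -0.3381  0.    ]
square_corner [103.4 207.8] 0.7 [ 0.2295 -0.5531  0.    ]
square_corner [182.9 209.6] 0.61 [ 0.3494 -0.319   0.    ]
```

View pics/tz.png

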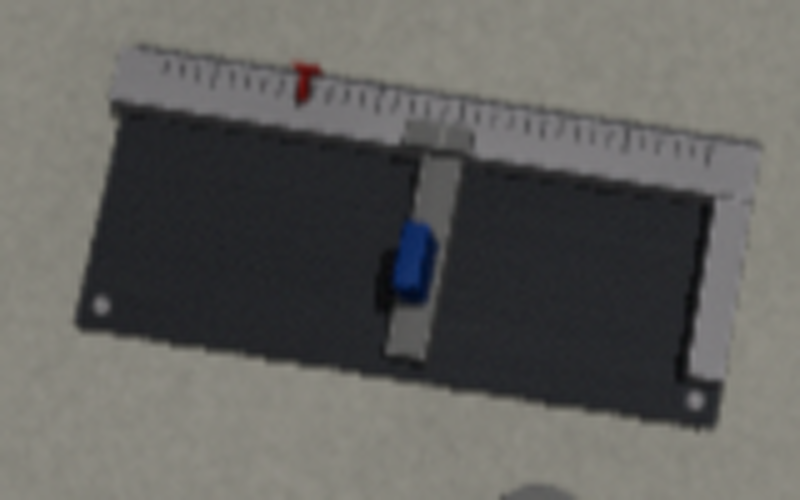

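View pics/tq.png

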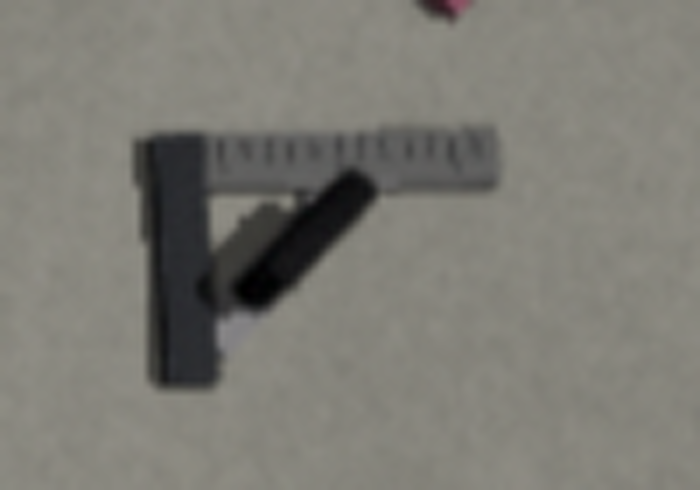

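Run:
```python
from h import *
from scipy.optimize import least_squares
p=camera_params("top")
def z(x,y): return [(x+.5)/5-.5+140,(y+.5)/5-.5+140]
L=np.array([[-.135,.195,.01],[-.135,-.195,.01],[.034,.195,.037],[.034,-.195,.037],[0,.195,.037],[0,-.173,.036]])
U=np.array([z(80,325),z(718,428),z(140,47),z(762,145),z(112,103),z(714,200)])
def W(t,L): 
    c,s=np.cos(t[2]),np.sin(t[2]); L=np.atleast_2d(L); return np.c_[t[0]+c*L[:,0]-s*L[:,1],t[1]+s*L[:,0]+c*L[:,1],L[:,2]]
f=lambda t:(proj(p,W(t,L))-U).ravel()
r=least_squares(f,[.62,.11,.15]);print(r.x,np.degrees(r.x[2]),f(r.x).round(2))
t=r.x
for nm,uv,h in(("marker",z(302,85),.037),("index",z(442,145),.0355),("tabtop",z(413,262),.083)):
    X=atz(p,uv,h);c,s=np.cos(t[2]),np.sin(t[2]);d=X[:2]-t[:2];print(nm,X.round(4),"jig",(c*d[0]+s*d[1]).round(4),(-s*d[0]+c*d[1]).round(4))
# square
def z7(x,y): return [(x+.5)/7-.5+330,(y+.5)/7-.5+170]
L2=np.array([[.055,.055,.016],[-.055,.055,.016],[.055,-.095,.012],[.03,-.095,.012],[-.055,.033,.016]])
U2=np.array([z7(150,135),z7(152,387),z7(498,125),z7(498,188),z7(215,387)])
f=lambda t:(proj(p,W(t,L2))-U2).ravel()
r=least_squares(f,[.52,-.33,.0]);print(r.x,np.degrees(r.x[2]),f(r.x).round(2))
s=robot.get_state();print(R.from_rotvec(s["eef_rot"]).as_matrix().round(3))
pw=camera_params("wrist");T=R.from_rotvec(s["eef_rot"]);print("cam in tool",T.inv().apply(pw["xyz"]-s["ee_pos"]),(T.inv()*R.from_rotvec(pw["rotation"])).as_matrix().round(3))
```

```text
[ 0.62409478  0.09935694 -0.17488625] -10.020243974024769 [-0.6   0.24  0.56  0.63 -2.76 -0.28  0.94  0.61  0.38 -0.8   1.46 -0.61]
marker [0.6657 0.1794 0.037 ] jig 0.0271 0.086
index [0.6279 0.0953 0.0355] jig 0.0045 -0.0034
tabtop [0.5448 0.1055 0.083 ] jig -0.0792 -0.0078
[ 5.12590219e-01 -3.28040939e-01  9.52015034e-05] 0.005454644348402033 [-0.18 -0.31  1.33 -0.24 -0.75  0.94 -0.15 -0.02 -0.27 -0.32]
[[-0.     0.247  0.969]
 [-0.     0.969 -0.247]
 [-1.    -0.     0.   ]]
cam in tool [-0.14906377  0.00085245 -0.07703953] [[-0.002  0.278 -0.961]
 [ 1.     0.    -0.002]
 [-0.    -0.961 -0.278]]
```

>>> send_rows(motion=[{"twist": [-4.3, 0, 0], "linear": [-0.03, 0, 0], "gripper": 1}, {"twist": [0, 0, 0], "linear": [0, -0.022, 0.0308], "gripper": 1}, {"twist": [0, 0, 0], "linear": [0, -0.022, 0.0308], "gripper": 1}, {"twist": [0, 0, 0], "linear": [0, -0.022, 0.0308], "gripper": 1}, {"twist": [0, 0, 0], "linear": [0, -0.022, 0.0308], "gripper": 1}, {"twist": [0, 0, 0], "linear": [0, -0.022, 0.0308], "gripper": 1}, {"twist": [0, 0, 0], "linear": [0, -0.022, 0.0308], "gripper": 1}, {"twist": [0, 0, 0], "linear": [0, -0.022, 0.0308], "gripper": 1}], grip_force=40)

```text
clock: 1.95
ee_pos: [0.3348, 0.3911, 0.2668]
eef_rot: [0.137, 1.566, -0.137]
force: [1.6, 0.0, -0.1]
grip_width: 0.0878
```

>>> send_rows(motion=[{"twist": [0, 0, 0], "linear": [0, -0.022, 0.0308], "gripper": 1}, {"twist": [0, 0, 0], "linear": [0, -0.022, 0.0308], "gripper": 1}, {"twist": [0, 0, 0], "linear": [0, -0.022, 0.0308], "gripper": 1}, {"twist": [0, 0, 0], "linear": [0, -0.022, 0.0308], "gripper": 1}, {"twist": [0, 0, 0], "linear": [0, -0.022, 0.0308], "gripper": 1}, {"twist": [0, 0, 0], "linear": [0, -0.022, 0.0308], "gripper": 1}, {"twist": [0, 0, 0], "linear": [0, -0.022, 0.0308], "gripper": 1}, {"twist": [0, 0, 0], "linear": [0, -0.022, 0.0308], "gripper": 1}])

```text
clock: 2.75
ee_pos: [0.5469, 0.1748, 0.2667]
eef_rot: [0.137, 1.566, -0.137]
force: [0.0, 0.0, 0.6]
grip_width: 0.0878
```

>>> send_rows(motion=[{"twist": [0, 0, 0], "linear": [0, -0.022, 0.0308], "gripper": 1}, {"twist": [0, 0, 0], "linear": [0, 0, 0], "gripper": 1}, {"twist": [0, 0, 0], "linear": [0, 0, 0], "gripper": 1}])

```text
clock: 3.05
ee_pos: [0.5726, 0.1485, 0.2663]
eef_rot: [0.139, 1.567, -0.139]
force: [-0.2, 0.2, -0.3]
grip_width: 0.0881
```

Run:
```python
from h import *
s=robot.get_state(); print(s["clock"],s["ee_pos"].round(4),R.from_rotvec(s["eef_rot"]).as_matrix().round(3))
p=camera_params("wrist");print(p["xyz"]); im=get_image("wrist"); cv2.imwrite("pics/w1.png",im[:,:,::-1]); np.save("w1.npy",im)
import pickle;pickle.dump(p,open("w1.pkl","wb"))
```

```text
3.05 [0.5726 0.1485 0.2663] [[-0.001  0.176  0.984]
 [ 0.     0.984 -0.176]
 [-1.     0.    -0.001]]
[0.49705938 0.16291643 0.41546488]
```

View pics/w1.png

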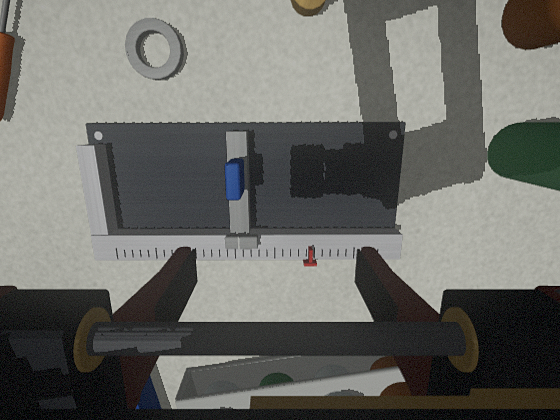

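Run:
```python
from h import *
im=np.load("w1.npy")[:,:,::-1]
cv2.imwrite("pics/w1z.png",cv2.resize(im[110:270,70:270],None,fx=4,fy=4,interpolation=cv2.INTER_CUBIC))
cv2.imwrite("pics/w1y.png",cv2.resize(im[110:270,220:420],None,fx=4,fy=4,interpolation=cv2.INTER_CUBIC))
```

```text
(no output)
```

View pics/w1z.png

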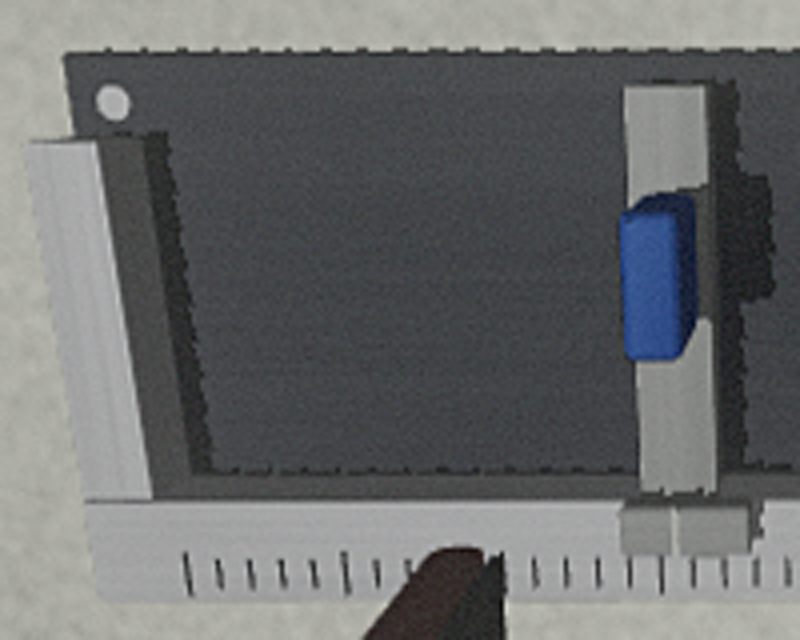

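View pics/w1y.png

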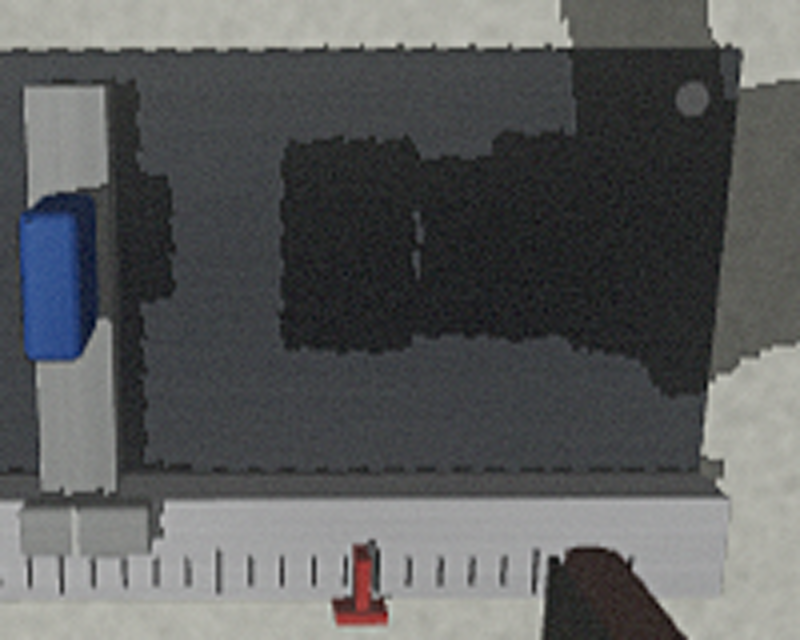

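```bash
cat > fit.py <<'E'
from h import *
from scipy.optimize import least_squares
def W(t,L): 
    c,s=np.cos(t[2]),np.sin(t[2]); L=np.atleast_2d(L); return np.c_[t[0]+c*L[:,0]-s*L[:,1],t[1]+s*L[:,0]+c*L[:,1],L[:,2]]
def fit(p,L,U,t0):
    f=lambda t:(proj(p,W(t,L))-U).ravel()
    r=least_squares(f,t0,loss="soft_l1"); return r.x,f(r.x).reshape(-1,2).round(1)
def loc(t,X):
    c,s=np.cos(t[2]),np.sin(t[2]);d=X[:2]-t[:2];return np.array([c*d[0]+s*d[1],-s*d[0]+c*d[1]])
E
python3 - <<'E'
from fit import *
import pickle
p=pickle.load(open("w1.pkl","rb"))
a=lambda x,y:[(x+.5)/4-.5+70,(y+.5)/4-.5+110]
b=lambda x,y:[(x+.5)/4-.5+220,(y+.5)/4-.5+110]
L=np.array([[-.135,-.195,.01],[-.11,-.195,.036],[-.11,-.173,.036],[0,-.173,.036],[0,-.195,.037],[.034,-.195,.037],[-.135,.195,.01],[0,.195,.037],[.034,.195,.037]])
U=np.array([a(65,53),a(30,140),a(97,140),a(152,498),a(87,500),a(102,598),b(740,48),b(727,497),b(722,596)])
t,e=fit(p,L,U,[.62,.1,-.17]);print(t.round(4),np.degrees(t[2]).round(2),e.tolist())
for nm,uv,h in(("index",a(675,552),.0355),("index37+",a(675,540),.039),("mark top",b(361,545),.037),("mark bot",b(361,598),.037),("bar",a(624,87),.0355),("bar",a(705,87),.0355),("bar",a(641,490),.0355),("bar",a(716,490),.0355),("tab",a(621,215),.083),("tab",a(677,212),.083),("tab",a(682,358),.083),("tab",a(627,360),.083)):
    X=atz(p,uv,h);print(nm,X.round(4),loc(t,X).round(4))
E
```

```text
[ 0.6239  0.1042 -0.1742] -9.98 [[-1.1, -0.7], [-1.6, 0.1], [0.7, 0.0], [0.9, 0.2], [-0.9, 0.1], [-0.4, 0.7], [1.5, -0.2], [1.3, 0.0], [-0.3, 0.3]]
index [0.6402 0.09   0.0355] [ 0.0185 -0.0111]
index37+ [0.6349 0.0915 0.039 ] [ 0.013  -0.0106]
mark top [0.6532 0.1797 0.037 ] [0.0157 0.0794]
mark bot [0.6712 0.177  0.037 ] [0.0339 0.0799]
bar [0.4977 0.1053 0.0355] [-0.1245 -0.0209]
bar [0.5018 0.1281 0.0355] [-0.1245  0.0023]
bar [0.6179 0.0839 0.0355] [-0.0024 -0.0211]
bar [0.6221 0.107  0.0355] [-0.0023  0.0024]
tab [0.5287 0.1047 0.083 ] [-0.0939 -0.016 ]
tab [0.5305 0.1191 0.083 ] [-0.0947 -0.0015]
tab [0.5685 0.1124 0.083 ] [-0.0561 -0.0015]
tab [0.5664 0.0979 0.083 ] [-0.0555 -0.0162]
```

>>> send_rows(motion=[{"twist": [0, 0, 0], "linear": [0.03, -0.022, -0.0085], "gripper": 1}, {"twist": [0, 0, 0], "linear": [0.03, -0.0218, -0.0084], "gripper": 1}, {"twist": [0, 0, 0], "linear": [0.04, 0, 0], "gripper": 1}, {"twist": [0, 0, 0], "linear": [0.04, 0, 0], "gripper": 1}, {"twist": [0, 0, 0], "linear": [0.03, 0, 0], "gripper": 1}, {"twist": [0, 0, 0], "linear": [0.02, 0, 0], "gripper": 1}, {"twist": [0, 0, 0], "linear": [0.018, 0, 0], "gripper": 1}, {"twist": [0, 0, 0], "linear": [0, 0, 0], "gripper": 1}])

```text
clock: 3.9
ee_pos: [0.5453, 0.1099, 0.0567]
eef_rot: [0.136, 1.571, -0.137]
force: [0.1, 0.1, 0.0]
grip_width: 0.0877
```

Run:
```python
from h import *
s=robot.get_state(); print(s["ee_pos"].round(4))
im=get_image("wrist"); cv2.imwrite("pics/w2.png",im[:,:,::-1])
```

```text
[0.5453 0.1099 0.0567]
```

View pics/w2.png

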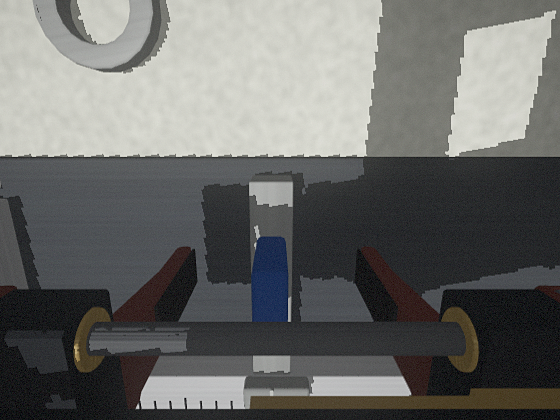

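>>> send_rows(motion=[{"twist": [0, 0, 0], "linear": [0, 0, 0], "gripper": -1}, {"twist": [0, 0, 0], "linear": [0, 0, 0], "gripper": -1}, {"twist": [0, 0, 0], "linear": [0, 0, 0], "gripper": -1}, {"twist": [0, 0, 0], "linear": [0, 0, 0], "gripper": -1}, {"twist": [0, 0, 0], "linear": [0, 0, 0], "gripper": -1}, {"twist": [0, 0, 0], "linear": [0, 0, 0], "gripper": -1}], grip_force=40)

```text
clock: 4.55
ee_pos: [0.5482, 0.1088, 0.0588]
eef_rot: [0.137, 1.566, -0.137]
force: [-0.0, 0.7, 0.7]
grip_width: 0.0433
```

>>> send_rows(motion=[{"twist": [0, 0, 0], "linear": [0, 0, 0], "gripper": -1}, {"twist": [0, 0, 0], "linear": [0, 0, 0], "gripper": -1}, {"twist": [0, 0, 0], "linear": [0, 0, 0], "gripper": -1}, {"twist": [0, 0, 0], "linear": [0, 0, 0], "gripper": -1}, {"twist": [0, 0, 0], "linear": [0, 0, 0], "gripper": -1}])

```text
clock: 5.05
ee_pos: [0.5479, 0.1077, 0.0586]
eef_rot: [0.135, 1.567, -0.138]
force: [-0.0, -6.2, 0.2]
grip_width: 0.0158
```

>>> send_rows(motion=[{"twist": [0, 0, 0], "linear": [0, 0.01, 0], "gripper": -1}, {"twist": [0, 0, 0], "linear": [0, 0.015, 0], "gripper": -1}, {"twist": [0, 0, 0], "linear": [0, 0.015, 0], "gripper": -1}, {"twist": [0, 0, 0], "linear": [0, 0.015, 0], "gripper": -1}, {"twist": [0, 0, 0], "linear": [0, 0.015, 0], "gripper": -1}, {"twist": [0, 0, 0], "linear": [0, 0.01, 0], "gripper": -1}, {"twist": [0, 0, 0], "linear": [0, 0, 0], "gripper": -1}, {"twist": [0, 0, 0], "linear": [0, 0, 0], "gripper": -1}])

```text
clock: 5.85
ee_pos: [0.5617, 0.1869, 0.0586]
eef_rot: [0.136, 1.567, -0.138]
force: [-1.2, -4.7, 2.4]
grip_width: 0.0157
```

Run:
```python
from h import *
s=robot.get_state(); print(s["ee_pos"].round(4),s["force"])
im=get_image("wrist"); cv2.imwrite("pics/w3.png",im[:,:,::-1])
im=get_image("top")
cv2.imwrite("pics/t3.png",cv2.resize(im[140:240,140:300,::-1],None,fx=5,fy=5,interpolation=cv2.INTER_CUBIC))
im=get_image("scene")
cv2.imwrite("pics/s3.png",cv2.resize(im[170:250,260:410,::-1],None,fx=5,fy=5,interpolation=cv2.INTER_CUBIC))
```

```text
[0.5617 0.1869 0.0586] [-1.17000624 -4.6649345   2.35845483]
```

View pics/w3.png

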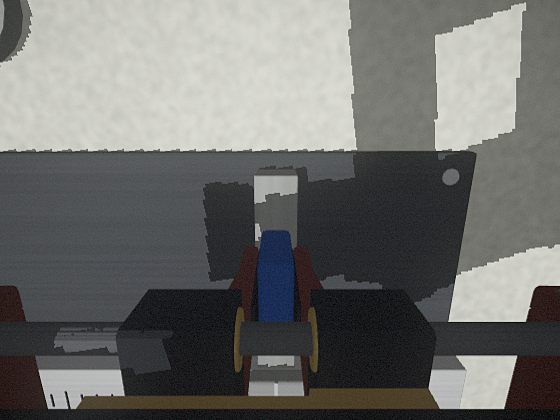

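View pics/s3.png

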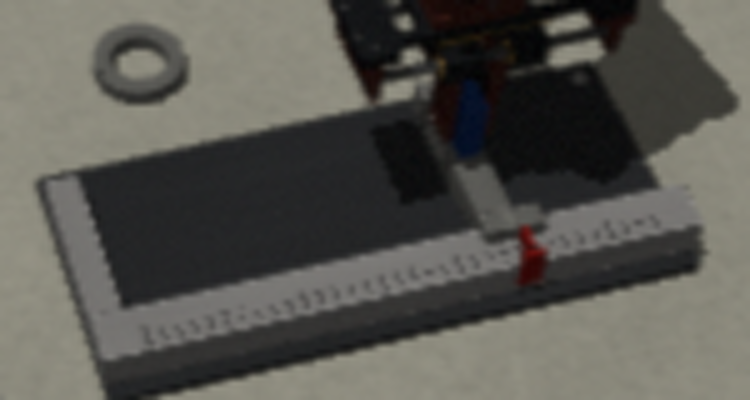

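View pics/t3.png

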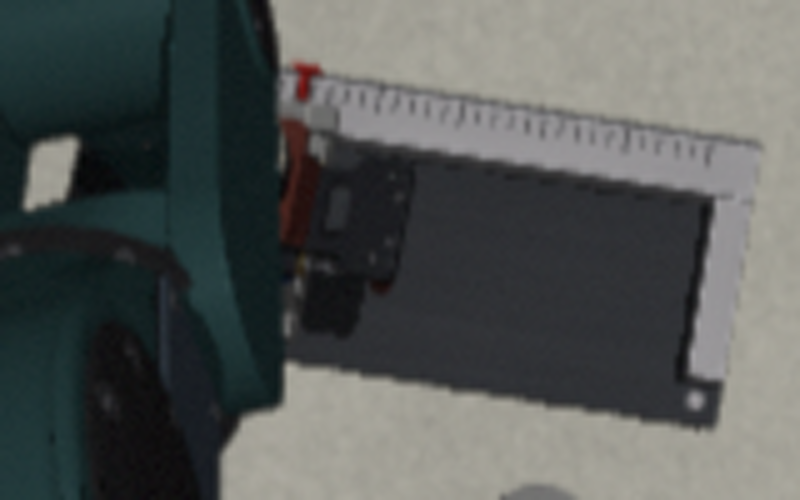

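>>> send_rows(motion=[{"twist": [0, 0, 0], "linear": [0, 0.005, 0], "gripper": -1}, {"twist": [0, 0, 0], "linear": [0, 0.0045, 0], "gripper": -1}, {"twist": [0, 0, 0], "linear": [0, 0, 0], "gripper": -1}, {"twist": [0, 0, 0], "linear": [0, 0, 0], "gripper": -1}])

```text
clock: 6.4
ee_pos: [0.5632, 0.1953, 0.0586]
eef_rot: [0.135, 1.567, -0.139]
force: [-1.0, -8.8, 2.7]
grip_width: 0.0159
```

Run:
```python
from h import *
s=robot.get_state(); print(s["ee_pos"].round(4),s["force"])
im=get_image("top")
cv2.imwrite("pics/t4.png",cv2.resize(im[140:190,180:280,::-1],None,fx=8,fy=8,interpolation=cv2.INTER_CUBIC))
im=get_image("scene")
cv2.imwrite("pics/s4.png",cv2.resize(im[190:240,330:400,::-1],None,fx=10,fy=10,interpolation=cv2.INTER_CUBIC))
```

```text
[0.5632 0.1953 0.0586] [-0.99259583 -8.84867737  2.7271533 ]
```

View pics/s4.png

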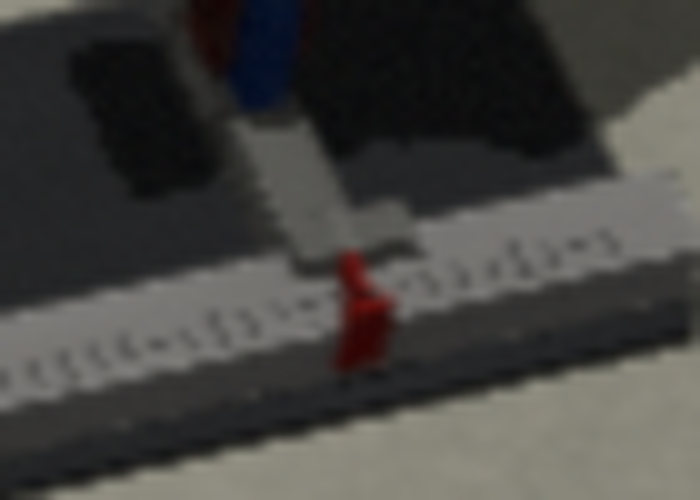

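View pics/t4.png

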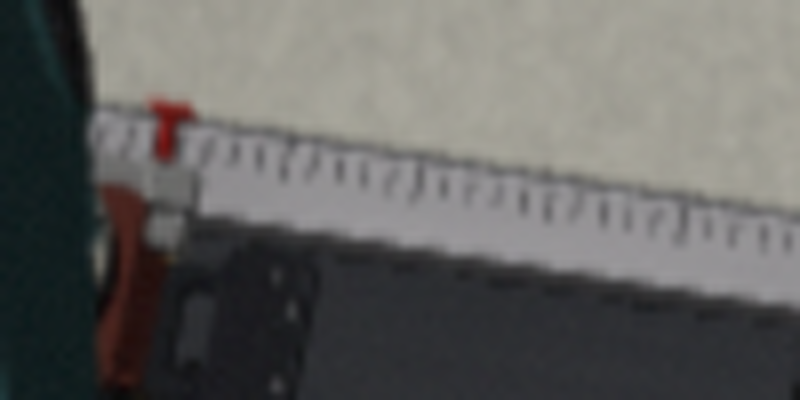

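>>> send_rows(motion=[{"twist": [0, 0, 0], "linear": [0, 0, 0], "gripper": -0.3}, {"twist": [0, 0, 0], "linear": [0, 0, 0], "gripper": -0.3}, {"twist": [0, 0, 0], "linear": [0, 0, 0], "gripper": -0.3}, {"twist": [0, 0, 0], "linear": [0, 0, 0], "gripper": -0.3}, {"twist": [0, 0, 0], "linear": [-0.03, 0, 0], "gripper": -0.3}, {"twist": [0, 0, 0], "linear": [-0.04, 0, 0.02], "gripper": -0.3}, {"twist": [0, 0, 0], "linear": [-0.04, 0, 0.04], "gripper": 0.2}, {"twist": [0, 0, 0], "linear": [0, 0, 0], "gripper": 0.2}])

```text
clock: 7.3
ee_pos: [0.6265, 0.1878, 0.1703]
eef_rot: [0.14, 1.552, -0.135]
force: [0.4, 0.3, 1.1]
grip_width: 0.0431
```

>>> send_rows(motion=[{"twist": [0, 0, 0], "linear": [0, 0, 0], "gripper": 0.2}, {"twist": [0, 0, 0], "linear": [0, 0, 0], "gripper": 0.2}])

```text
clock: 7.5
ee_pos: [0.6162, 0.1873, 0.1625]
eef_rot: [0.137, 1.57, -0.138]
force: [0.1, 0.1, -0.6]
grip_width: 0.0526
```

Run:
```python
from h import *
import pickle
s=robot.get_state(); print(s["ee_pos"].round(4),s["force"])
p=camera_params("wrist");im=get_image("wrist"); cv2.imwrite("pics/w5.png",im[:,:,::-1]);np.save("w5.npy",im);pickle.dump(p,open("w5.pkl","wb"))
for k in("stop_index","marker","stop_corner"):
  print(k,[(r["xy"],r["confidence"]) for r in tip_of("wrist",k)[:2]])
```

```text
[0.6162 0.1873 0.1625] [ 0.08785896  0.12819608 -0.58718092]
stop_index [([273.4, 248.8], 0.88)]
marker [([271.1, 262.0], 0.82)]
stop_corner [([263.6, 227.6], 0.93)]
```

View pics/w5.png

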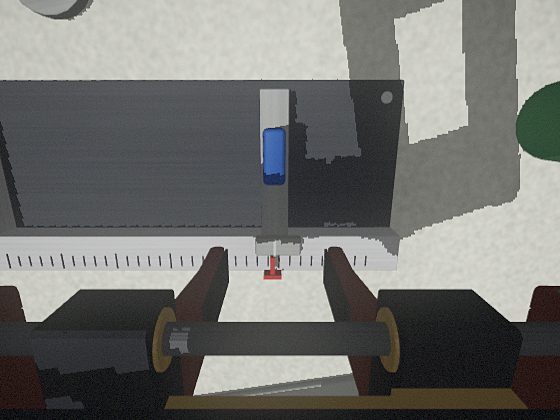

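Run:
```python
from h import *
im=np.load("w5.npy")[:,:,::-1]
cv2.imwrite("pics/w5z.png",cv2.resize(im[220:285,235:310],None,fx=9,fy=9,interpolation=cv2.INTER_CUBIC))
```

```text
(no output)
```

View pics/w5z.png

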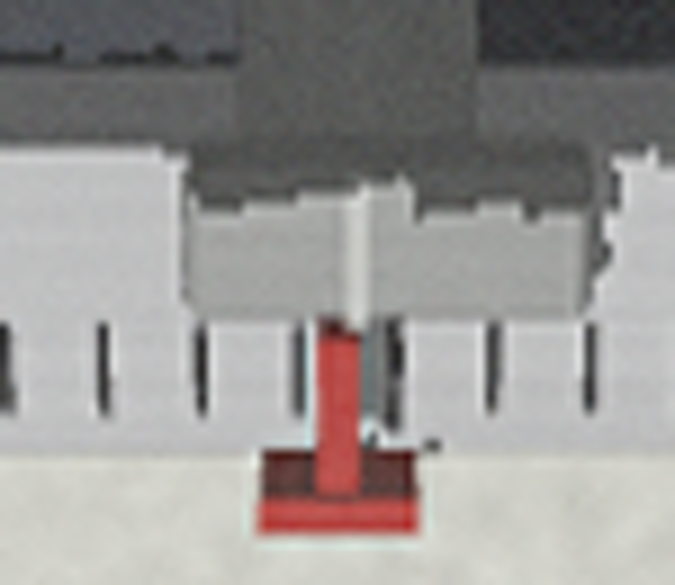

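>>> send_rows(motion=[{"twist": [0, 0, 0], "linear": [0.01, 0, -0.04], "gripper": -0.4}, {"twist": [0, 0, 0], "linear": [0.04, 0, -0.02], "gripper": -0.4}, {"twist": [0, 0, 0], "linear": [0.04, 0, 0], "gripper": -0.4}, {"twist": [0, 0, 0], "linear": [0.02, 0, 0], "gripper": -0.4}, {"twist": [0, 0, 0], "linear": [0, 0, 0], "gripper": -0.4}, {"twist": [0, 0, 0], "linear": [0, 0, 0], "gripper": -0.4}, {"twist": [0, 0, 0], "linear": [0, 0, 0], "gripper": -0.4}], grip_force=25)

```text
clock: 8.4
ee_pos: [0.5603, 0.198, 0.0552]
eef_rot: [0.138, 1.564, -0.137]
force: [0.2, 0.4, -0.2]
grip_width: 0.0262
```

>>> send_rows(motion=[{"twist": [0, 0, 0], "linear": [0, 0, 0], "gripper": -1}, {"twist": [0, 0, 0], "linear": [0, 0, 0], "gripper": -1}, {"twist": [0, 0, 0], "linear": [0, 0, 0], "gripper": -1}, {"twist": [0, 0, 0], "linear": [0, 0, 0], "gripper": -1}])

```text
clock: 8.8
ee_pos: [0.56, 0.1964, 0.0554]
eef_rot: [0.135, 1.564, -0.138]
force: [-0.4, -7.5, 4.6]
grip_width: 0.0157
```

>>> send_rows(motion=[{"twist": [0, 0, 0], "linear": [0, -0.002, 0], "gripper": -1}, {"twist": [0, 0, 0], "linear": [0, -0.002, 0], "gripper": -1}, {"twist": [0, 0, 0], "linear": [0, 0, 0], "gripper": -1}, {"twist": [0, 0, 0], "linear": [0, 0, 0], "gripper": -1}])

```text
clock: 9.2
ee_pos: [0.5598, 0.1949, 0.0554]
eef_rot: [0.139, 1.564, -0.136]
force: [0.2, 5.5, 6.4]
grip_width: 0.0161
```

>>> send_rows(motion=[{"twist": [0, 0, 0], "linear": [0, 0.0012, 0], "gripper": -1}, {"twist": [0, 0, 0], "linear": [0, 0, 0], "gripper": -1}])

```text
clock: 9.4
ee_pos: [0.5598, 0.195, 0.0554]
eef_rot: [0.137, 1.564, -0.137]
force: [-0.1, -0.8, 7.6]
grip_width: 0.0158
```

>>> send_rows(motion=[{"twist": [0, 0, 0], "linear": [0, 0, 0], "gripper": -0.4}, {"twist": [0, 0, 0], "linear": [0, 0, 0], "gripper": -0.4}, {"twist": [0, 0, 0], "linear": [0, 0, 0], "gripper": -0.4}, {"twist": [0, 0, 0], "linear": [-0.04, 0, 0], "gripper": -0.4}, {"twist": [0, 0, 0], "linear": [-0.04, 0, 0.02], "gripper": -0.4}, {"twist": [0, 0, 0], "linear": [-0.03, 0, 0.04], "gripper": 0.4}, {"twist": [0, 0, 0], "linear": [0, 0, 0], "gripper": 0.4}, {"twist": [0, 0, 0], "linear": [0, 0, 0], "gripper": 0.4}])

```text
clock: 10.2
ee_pos: [0.6187, 0.1844, 0.1645]
eef_rot: [0.138, 1.565, -0.137]
force: [-0.3, 0.3, -0.5]
grip_width: 0.0466
```

```bash
cat > look.py <<'E'
from h import *
import pickle,sys
n=sys.argv[1]
s=robot.get_state(); print(s["clock"],s["ee_pos"].round(4),s["force"].round(1))
p=camera_params("wrist");im=get_image("wrist");np.save(n+".npy",im);pickle.dump(p,open(n+".pkl","wb"))
for k in("stop_index","marker","stop_corner"):
  print(k,[(r["xy"],r["confidence"]) for r in tip_of("wrist",k)[:2]])
cv2.imwrite(f"pics/{n}z.png",cv2.resize(im[220:285,235:310,::-1],None,fx=9,fy=9,interpolation=cv2.INTER_CUBIC))
E
python3 look.py w6
```

```text
10.2 [0.6187 0.1844 0.1645] [-0.3  0.3 -0.5]
stop_index [([274.7, 247.6], 0.98)]
marker [([272.6, 256.2], 0.47)]
stop_corner [([266.5, 224.4], 0.82)]
```

View pics/w6z.png

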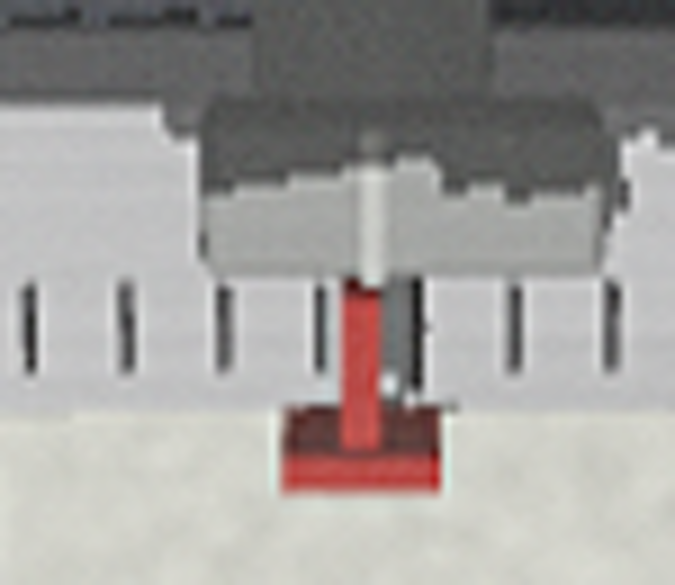

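>>> send_rows(motion=[{"twist": [0, 0, 0], "linear": [0.01, 0, -0.04], "gripper": -0.4}, {"twist": [0, 0, 0], "linear": [0.04, 0, -0.02], "gripper": -0.4}, {"twist": [0, 0, 0], "linear": [0.04, 0, 0], "gripper": -0.4}, {"twist": [0, 0, 0], "linear": [0.02, 0, 0], "gripper": -0.4}, {"twist": [0, 0, 0], "linear": [0, 0, 0], "gripper": -0.4}, {"twist": [0, 0, 0], "linear": [0, 0, 0], "gripper": -0.4}, {"twist": [0, 0, 0], "linear": [0, 0, 0], "gripper": -0.4}], grip_force=25)

```text
clock: 11.1
ee_pos: [0.5595, 0.1953, 0.0551]
eef_rot: [0.137, 1.565, -0.137]
force: [-0.2, -0.6, 0.2]
grip_width: 0.0261
```

>>> send_rows(motion=[{"twist": [0, 0, 0], "linear": [0, 0, 0], "gripper": -1}, {"twist": [0, 0, 0], "linear": [0, 0, 0], "gripper": -1}, {"twist": [0, 0, 0], "linear": [0, 0, 0], "gripper": -1}, {"twist": [0, 0, 0], "linear": [0, 0, 0], "gripper": -1}])

```text
clock: 11.5
ee_pos: [0.5596, 0.195, 0.0552]
eef_rot: [0.137, 1.564, -0.137]
force: [-0.4, -0.4, 6.4]
grip_width: 0.0158
```

>>> send_rows(motion=[{"twist": [0, 0, 0], "linear": [0, -0.0015, 0], "gripper": -1}, {"twist": [0, 0, 0], "linear": [0, -0.001, 0], "gripper": -1}, {"twist": [0, 0, 0], "linear": [0, 0, 0], "gripper": -1}, {"twist": [0, 0, 0], "linear": [0, 0, 0], "gripper": -1}])

```text
clock: 11.9
ee_pos: [0.5594, 0.194, 0.0553]
eef_rot: [0.139, 1.564, -0.135]
force: [0.5, 5.9, 4.4]
grip_width: 0.016
```

>>> send_rows(motion=[{"twist": [0, 0, 0], "linear": [0, -0.001, 0], "gripper": -1}, {"twist": [0, 0, 0], "linear": [0, 0, 0], "gripper": -1}, {"twist": [0, 0, 0], "linear": [0, 0, 0], "gripper": -1}])

```text
clock: 12.2
ee_pos: [0.5593, 0.1931, 0.0552]
eef_rot: [0.139, 1.564, -0.135]
force: [-1.1, 6.6, 5.0]
grip_width: 0.016
```

>>> send_rows(motion=[{"twist": [0, 0, 0], "linear": [0, 0.0014, 0], "gripper": -1}, {"twist": [0, 0, 0], "linear": [0, 0, 0], "gripper": -1}])

```text
clock: 12.4
ee_pos: [0.5593, 0.1932, 0.0552]
eef_rot: [0.137, 1.564, -0.137]
force: [-0.9, -0.3, 6.4]
grip_width: 0.0158
```

>>> send_rows(motion=[{"twist": [0, 0, 0], "linear": [0, 0, 0], "gripper": -0.4}, {"twist": [0, 0, 0], "linear": [0, 0, 0], "gripper": -0.4}, {"twist": [0, 0, 0], "linear": [0, 0, 0], "gripper": -0.4}, {"twist": [0, 0, 0], "linear": [-0.04, 0, 0], "gripper": -0.4}, {"twist": [0, 0, 0], "linear": [-0.04, 0, 0.02], "gripper": -0.4}, {"twist": [0, 0, 0], "linear": [-0.03, 0, 0.04], "gripper": 0.4}, {"twist": [0, 0, 0], "linear": [0, 0, 0], "gripper": 0.4}, {"twist": [0, 0, 0], "linear": [0, 0, 0], "gripper": 0.4}])

```text
clock: 13.2
ee_pos: [0.6184, 0.1823, 0.1646]
eef_rot: [0.138, 1.565, -0.138]
force: [-0.1, -0.3, -1.1]
grip_width: 0.0468
```

```bash
python3 look.py w7
```

```text
13.2 [0.6184 0.1823 0.1646] [-0.1 -0.3 -1.1]
stop_index [([274.5, 244.6], 0.92)]
marker [([275.3, 255.5], 0.73)]
stop_corner [([554.5, 119.3], 0.6), ([264.7, 222.7], 0.57)]
```

View pics/w7z.png

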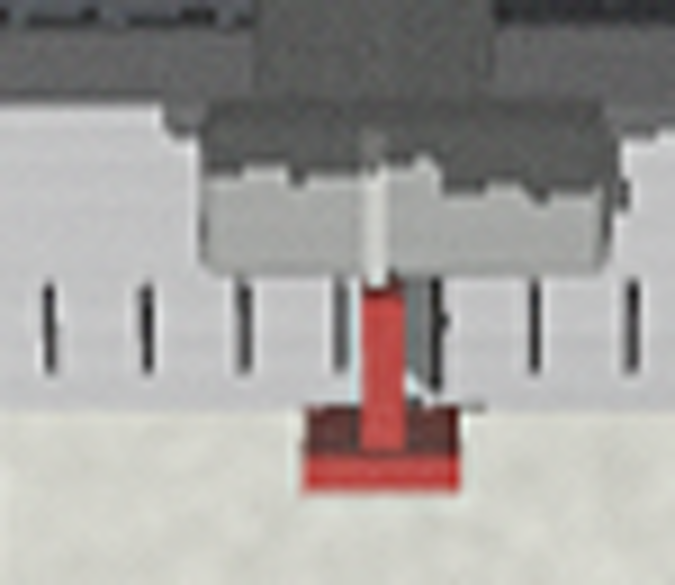

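>>> send_rows(motion=[{"twist": [7, 0, 0], "linear": [-0.035, 0, 0], "gripper": 1}, {"twist": [7, 0, 0], "linear": [-0.035, 0, 0], "gripper": 1}, {"twist": [7, 0, 0], "linear": [-0.035, 0, 0], "gripper": 1}, {"twist": [7, 0, 0], "linear": [0, 0, 0], "gripper": 1}, {"twist": [7, 0, 0], "linear": [0, 0, 0], "gripper": 1}, {"twist": [0, 0, 0], "linear": [0, -0.03, 0.0184], "gripper": 1}, {"twist": [0, 0, 0], "linear": [0, -0.03, 0.0184], "gripper": 1}, {"twist": [0, 0, 0], "linear": [0, -0.03, 0.0184], "gripper": 1}])

```text
clock: 14.2
ee_pos: [0.591, 0.0794, 0.2676]
eef_rot: [0.612, 1.485, -0.614]
force: [-0.1, -0.3, 0.2]
grip_width: 0.0876
```

Run:
```python
from h import *
im=np.load("w7.npy")[:,:,::-1]
cv2.imwrite("pics/w7a.png",cv2.resize(im[60:280,200:420],None,fx=2.7,fy=2.7,interpolation=cv2.INTER_CUBIC))
cv2.imwrite("pics/w7b.png",im)
```

```text
(no output)
```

View pics/w7b.png

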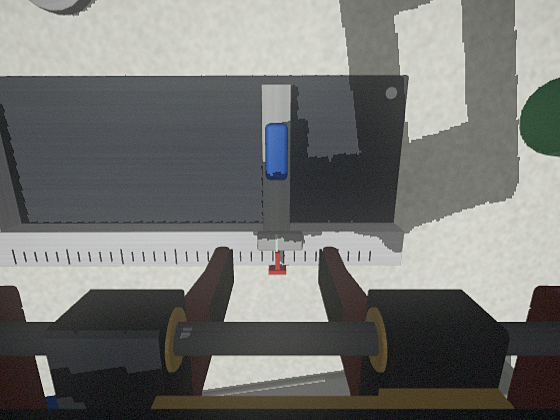

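View pics/w7a.png

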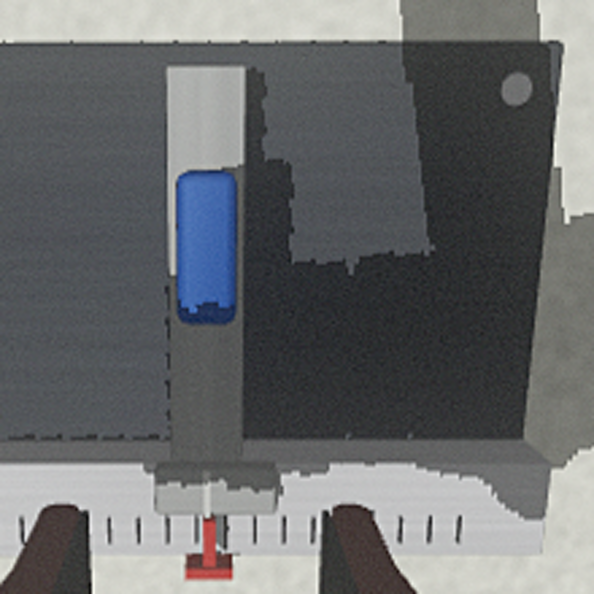

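>>> send_rows(motion=[{"twist": [0, 0, 0], "linear": [0, -0.031, 0.0184], "gripper": 1}, {"twist": [0, 0, 0], "linear": [0, -0.031, 0.0184], "gripper": 1}, {"twist": [0, 0, 0], "linear": [0, -0.031, 0.0184], "gripper": 1}, {"twist": [0, 0, 0], "linear": [0, -0.031, 0.0184], "gripper": 1}, {"twist": [0, 0, 0], "linear": [0, -0.031, 0.0184], "gripper": 1}, {"twist": [0, 0, 0], "linear": [0, -0.031, 0.0184], "gripper": 1}, {"twist": [0, 0, 0], "linear": [0, -0.031, 0.0184], "gripper": 1}, {"twist": [0, 0, 0], "linear": [0, -0.031, 0.0184], "gripper": 1}])

```text
clock: 15.0
ee_pos: [0.5198, -0.2, 0.2679]
eef_rot: [0.614, 1.485, -0.614]
force: [0.6, -0.1, -0.2]
grip_width: 0.0878
```

>>> send_rows(motion=[{"twist": [0, 0, 0], "linear": [0, -0.031, 0.0184], "gripper": 1}, {"twist": [0, 0, 0], "linear": [0, -0.031, 0.0184], "gripper": 1}, {"twist": [0, 0, 0], "linear": [0, -0.031, 0.0184], "gripper": 1}, {"twist": [0, 0, 0], "linear": [0, 0, 0], "gripper": 1}, {"twist": [0, 0, 0], "linear": [0, 0, 0], "gripper": 1}])

```text
clock: 15.5
ee_pos: [0.4937, -0.3039, 0.2679]
eef_rot: [0.616, 1.484, -0.615]
force: [0.6, 1.0, 0.9]
grip_width: 0.0877
```

Run:
```python
from fit import *
import pickle
p=pickle.load(open("w7.pkl","rb"))
a=lambda x,y:[(x+.5)/2.7-.5+200,(y+.5)/2.7-.5+60]
L=np.array([[-.135,.195,.01],[0,.195,.037],[.034,.195,.037]])
U=np.array([a(562,43),a(550,464),a(543,553)])
t,e=fit(p,L,U,[.62,.1,-.17]);print(t.round(4),np.degrees(t[2]).round(2),e.tolist())
t=np.array([.6239,.1042,-.1742])
for nm,uv,h in(("bar",a(166,67),.0355),("bar",a(245,67),.0355),("bar",a(171,455),.0355),("bar",a(243,455),.0355),("mark",a(209,555),.037),("idx",a(207.5,512),.0355),("fence",a(10,463),.037),("plate",a(10,42),.01),("fence",a(500,464),.037)):
    X=atz(p,uv,h);print(nm,X.round(4),loc(t,X).round(4))
n="w8";s=robot.get_state(); print(s["clock"],s["ee_pos"].round(4),s["joint_pos"].round(2))
p=camera_params("wrist");im=get_image("wrist");np.save(n+".npy",im);pickle.dump(p,open(n+".pkl","wb"));cv2.imwrite("pics/w8.png",im[:,:,::-1])
for k,h in(("square",0),("square_grip",.05),("square_corner",0)):
  for r in tip_of("wrist",k)[:2]: print(k,r["xy"],r["confidence"],atz(p,r["xy"],h).round(4))
```

```text
[ 0.6262  0.1033 -0.1652] -9.47 [[-0.1, -0.3], [0.6, -0.3], [-0.5, 0.9]]
bar [0.5129 0.1907 0.0355] [-0.1243  0.0659]
bar [0.517  0.2139 0.0355] [-0.1243  0.0895]
bar [0.6333 0.1695 0.0355] [-0.002   0.0659]
bar [0.6376 0.1934 0.0355] [-0.002   0.0903]
mark [0.6713 0.1758 0.037 ] [0.0342 0.0788]
idx [0.6559 0.178  0.0355] [0.0187 0.0783]
fence [0.6261 0.1156 0.037 ] [0.0002 0.0117]
plate [0.4939 0.1418 0.01  ] [-0.1345  0.0145]
fence [0.6555 0.2784 0.037 ] [0.0009 0.177 ]
15.5 [ 0.4937 -0.3039  0.2679] [-0.67  0.3   1.51  0.    1.33 -1.45]
square [151.1, 55.8] 0.9 [ 0.2819 -0.2991  0.    ]
square [318.3, 325.8] 0.8 [ 0.6923 -0.4113  0.    ]
square_grip [324.0, 349.8] 0.97 [ 0.6949 -0.412   0.05  ]
square_grip [2.1, 224.0] 0.77 [ 0.2903 -0.563   0.05  ]
square_corner [360.2, 291.8] 0.89 [ 0.6938 -0.3295  0.    ]
square_corner [188.7, 117.4] 0.76 [ 0.3591 -0.3208  0.    ]
```

View pics/w8.png

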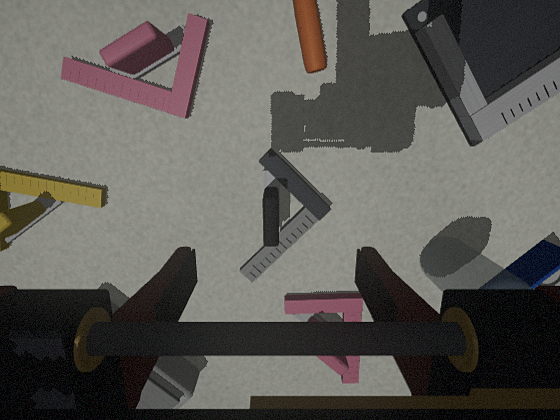

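Run:
```python
from h import *
im=np.load("w8.npy")[:,:,::-1]
cv2.imwrite("pics/w8z.png",cv2.resize(im[140:290,225:345],None,fx=4,fy=4,interpolation=cv2.INTER_CUBIC))
```

```text
(no output)
```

View pics/w8z.png

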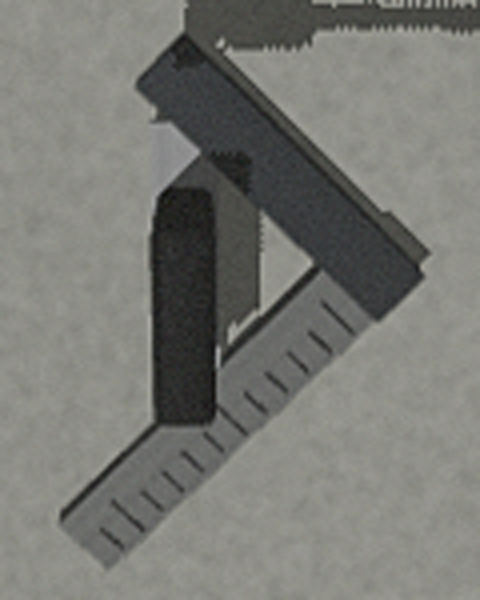

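Run:
```python
from fit import *
import pickle
p=pickle.load(open("w8.pkl","rb"))
a=lambda x,y:[(x+.5)/4-.5+225,(y+.5)/4-.5+140]
q=.7071
L=[[-.055,.055,.016],[-.055,.033,.016],[.055,.055,.016],[.055,.033,.016],[.055,-.095,.012],[.03,-.095,.012]]
U=[a(187,35),a(137,82),a(423,272),a(377,320),a(110,568),a(60,517)]
t,e=fit(p,np.array(L),np.array(U),[.51,-.33,0.]);print(t.round(4),np.degrees(t[2]).round(2),e.tolist())
for s,r,uv in((1,1,a(215,423)),(1,-1,a(156,423)),(-1,1,a(215,188)),(-1,-1,a(156,188))):
    X=atz(p,uv,.072); print(s,r,loc(t,X).round(4),(np.array([q,-q])*s*.03+np.array([q,q])*r*.009).round(4))
s=robot.get_state();M=R.from_rotvec(s["eef_rot"]).as_matrix();print(M.round(3))
for nm,uv,in (("clear",(450,290)),):pass
tp=camera_params("top");get_image("top")
for k in("clear_bottle","ring_gauge","screwdriver","plug_gauge"):
    r=tip_of("top",k); print(k,[atz(tp,x["xy"],0).round(3) for x in r[:2]])
g=np.array([*t[:2],.045]); print("TCP delta tool",M.T@(g-s["ee_pos"]))
```

```text
[ 0.5117 -0.3282  0.0051] 0.29 [[-0.4, -1.1], [-0.3, -0.0], [1.4, 0.5], [0.5, 0.1], [0.0, -0.2], [-0.6, 1.0]]
1 1 [ 0.0262 -0.0148] [ 0.0276 -0.0148]
1 -1 [ 0.0141 -0.0267] [ 0.0148 -0.0276]
-1 1 [-0.0221  0.0339] [-0.0148  0.0276]
-1 -1 [-0.0335  0.0226] [-0.0276  0.0148]
[[-0.001  0.706  0.708]
 [ 0.001  0.708 -0.706]
 [-1.     0.    -0.001]]
clear_bottle [array([ 0.737, -0.212,  0.   ])]
ring_gauge [array([0.395, 0.041, 0.   ])]
screwdriver [array([ 0.358, -0.118,  0.   ])]
plug_gauge []
TCP delta tool [ 0.22370487 -0.00594034  0.03015032]
```

>>> send_rows(motion=[{"twist": [0, 0, 0], "linear": [0.03, -0.006, 0.015], "gripper": 1}, {"twist": [0, 0, 0], "linear": [0.045, 0, 0.015], "gripper": 1}, {"twist": [0, 0, 0], "linear": [0.045, 0, 0], "gripper": 1}, {"twist": [0, 0, 0], "linear": [0.04, 0, 0], "gripper": 1}, {"twist": [0, 0, 0], "linear": [0.03, 0, 0], "gripper": 0.5}, {"twist": [0, 0, 0], "linear": [0.02, 0, 0], "gripper": 0}, {"twist": [0, 0, 0], "linear": [0.0137, 0, 0], "gripper": -0.3}, {"twist": [0, 0, 0], "linear": [0, 0, 0], "gripper": -0.3}], grip_force=55)

```text
clock: 16.75
ee_pos: [0.5108, -0.329, 0.0437]
eef_rot: [0.615, 1.485, -0.614]
force: [-0.0, 0.0, -0.3]
grip_width: 0.0591
```

Run:
```python
from h import *
s=robot.get_state(); print(s["ee_pos"].round(4),s["force"].round(1),s["grip_width"])
im=get_image("wrist"); cv2.imwrite("pics/w9.png",im[:,:,::-1])
```

```text
[ 0.5108 -0.329   0.0437] [-0.   0.  -0.3] 0.05908854179991015
```

View pics/w9.png

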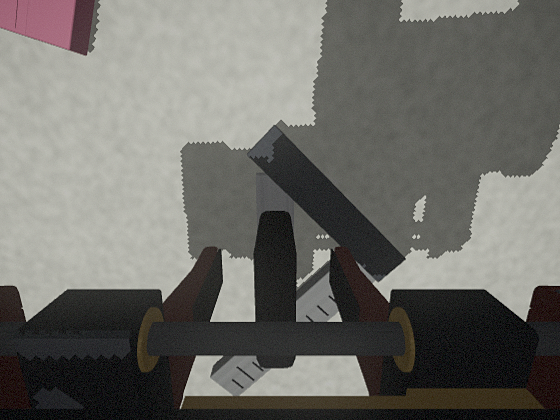

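Fin is centred between the jaws (column ~275). Close.

>>> send_rows(motion=[{"twist": [0, 0, 0], "linear": [0, 0, 0], "gripper": -1}, {"twist": [0, 0, 0], "linear": [0, 0, 0], "gripper": -1}, {"twist": [0, 0, 0], "linear": [0, 0, 0], "gripper": -1}, {"twist": [0, 0, 0], "linear": [0, 0, 0], "gripper": -1}, {"twist": [0, 0, 0], "linear": [0, 0, 0], "gripper": -1}, {"twist": [0, 0, 0], "linear": [0, 0, 0], "gripper": -1}, {"twist": [0, 0, 0], "linear": [0, 0, 0], "gripper": -1}, {"twist": [0, 0, 0], "linear": [0, 0, 0], "gripper": -1}])

```text
clock: 17.6
ee_pos: [0.5118, -0.3301, 0.0459]
eef_rot: [0.614, 1.481, -0.614]
force: [-1.0, 0.4, 5.3]
grip_width: 0.0177
```

>>> send_rows(motion=[{"twist": [0, 0, 0], "linear": [-0.02, 0, 0], "gripper": -1}, {"twist": [0, 0, 0], "linear": [-0.03, 0, 0], "gripper": -1}, {"twist": [5, 0, 0], "linear": [-0.03, 0, 0], "gripper": -1}, {"twist": [5, 0, 0], "linear": [0, 0, 0], "gripper": -1}, {"twist": [0, 0, 0], "linear": [0, 0.015, -0.017], "gripper": -1}, {"twist": [0, 0, 0], "linear": [0, 0.0211, -0.0242], "gripper": -1}, {"twist": [0, 0, 0], "linear": [0, 0.0211, -0.0242], "gripper": -1}, {"twist": [0, 0, 0], "linear": [0, 0.0211, -0.0242], "gripper": -1}])

```text
clock: 18.4
ee_pos: [0.5235, -0.2101, 0.1245]
eef_rot: [0.749, 1.44, -0.749]
force: [1.0, -0.3, -3.2]
grip_width: 0.0175
```

>>> send_rows(motion=[{"twist": [0, 0, 0], "linear": [0, 0.0211, -0.0242], "gripper": -1}, {"twist": [0, 0, 0], "linear": [0, 0.0211, -0.0242], "gripper": -1}, {"twist": [0, 0, 0], "linear": [0, 0.0211, -0.0242], "gripper": -1}, {"twist": [0, 0, 0], "linear": [0, 0.0211, -0.0242], "gripper": -1}, {"twist": [0, 0, 0], "linear": [0, 0.0211, -0.0242], "gripper": -1}, {"twist": [0, 0, 0], "linear": [0, 0.0211, -0.0242], "gripper": -1}, {"twist": [0, 0, 0], "linear": [0, 0.0211, -0.0242], "gripper": -1}, {"twist": [0, 0, 0], "linear": [0, 0, 0], "gripper": -1}])

```text
clock: 19.2
ee_pos: [0.5474, 0.0155, 0.1246]
eef_rot: [0.747, 1.441, -0.746]
force: [-0.6, -0.2, -3.4]
grip_width: 0.0178
```

Run:
```python
from h import *
import pickle
s=robot.get_state(); M=R.from_rotvec(s["eef_rot"]).as_matrix();print(s["clock"],s["ee_pos"].round(4),s["force"].round(1),s["grip_width"],np.degrees(np.arctan2(M[1,1],M[0,1])),M[:,0].round(3),s["qd"].round(3))
im=get_image("wrist"); cv2.imwrite("pics/w10.png",im[:,:,::-1])
print("delta tool to approach",M.T@(np.array([.56,.1165,s["ee_pos"][2]])-s["ee_pos"]))
```

```text
19.2 [0.5474 0.0155 0.1246] [-0.6 -0.2 -3.4] 0.01776161365753379 35.156444763601165 [-0.002  0.002 -1.   ] [-0.054 -0.002  0.001 -0.044 -0.002 -0.052]
delta tool to approach [ 0.00013355  0.06845896 -0.07534344]
```

View pics/w10.png

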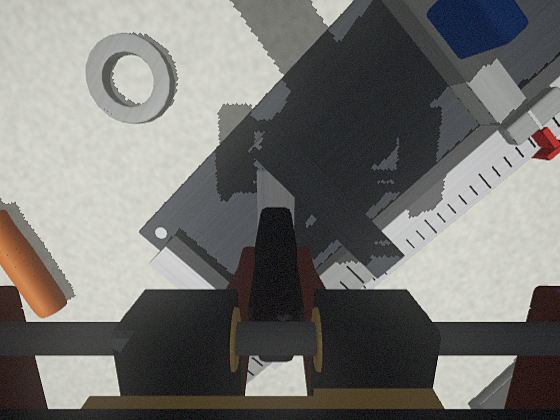

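>>> send_rows(motion=[{"twist": [0, 0, 0], "linear": [0, 0.0168, -0.0185], "gripper": -1}, {"twist": [0, 0, 0], "linear": [0, 0.0168, -0.0185], "gripper": -1}, {"twist": [0, 0, 0], "linear": [0, 0.0168, -0.0185], "gripper": -1}, {"twist": [0, 0, 0], "linear": [0, 0.0166, -0.0185], "gripper": -1}, {"twist": [0, 0, 0], "linear": [0, 0, 0], "gripper": -1}, {"twist": [0, 0, 0], "linear": [0, 0, 0], "gripper": -1}])

```text
clock: 19.85
ee_pos: [0.5603, 0.1103, 0.1248]
eef_rot: [0.747, 1.439, -0.749]
force: [0.5, 0.0, -3.0]
grip_width: 0.018
```

Run:
```python
from fit import *
s=robot.get_state(); M=R.from_rotvec(s["eef_rot"]).as_matrix();print(s["clock"],s["ee_pos"].round(4),loc([.6239,.1042,-.1742],s["ee_pos"]).round(4),np.degrees(np.arctan2(M[1,1],M[0,1])))
im=get_image("wrist"); cv2.imwrite("pics/w11.png",im[:,:,::-1])
im=get_image("scene"); cv2.imwrite("pics/s11.png",cv2.resize(im[150:260,250:420,::-1],None,fx=4.5,fy=4.5,interpolation=cv2.INTER_CUBIC))
```

```text
19.85 [0.5603 0.1103 0.1248] [-0.0637 -0.005 ] 35.02766765483934
```

View pics/w11.png

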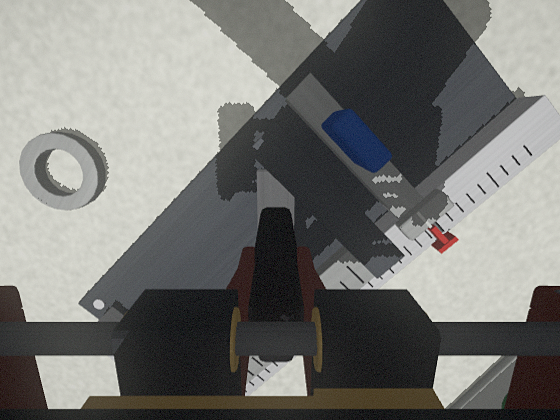

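View pics/s11.png

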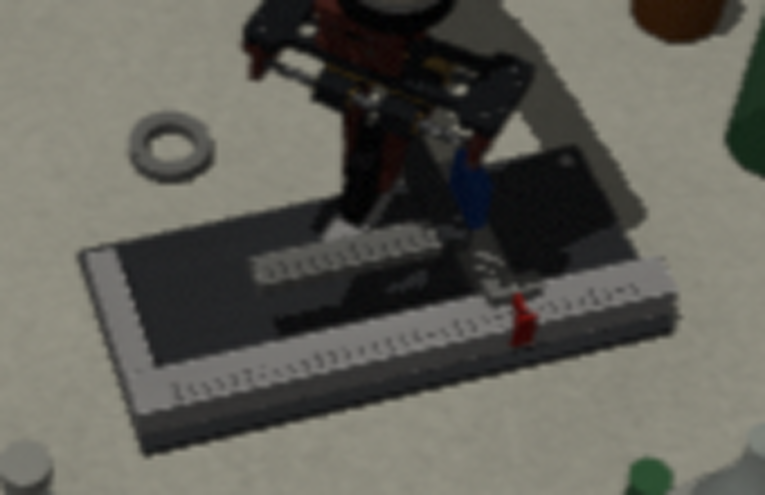

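>>> send_rows(motion=[{"twist": [0, 0, 0], "linear": [0.02, 0, 0], "gripper": -1}, {"twist": [0, 0, 0], "linear": [0.02, 0, 0], "gripper": -1}, {"twist": [0, 0, 0], "linear": [0.015, 0, 0], "gripper": -1}, {"twist": [0, 0, 0], "linear": [0.006, 0, 0], "gripper": -1}, {"twist": [0, 0, 0], "linear": [0, 0, 0], "gripper": -1}, {"twist": [0, 0, 0], "linear": [0, 0, 0], "gripper": -1}])

```text
clock: 20.55
ee_pos: [0.5612, 0.1105, 0.0648]
eef_rot: [0.749, 1.437, -0.749]
force: [0.7, 0.3, -3.7]
grip_width: 0.0181
```

Run:
```python
from fit import *
s=robot.get_state(); M=R.from_rotvec(s["eef_rot"]).as_matrix();print(s["clock"],s["ee_pos"].round(4),loc([.6239,.1042,-.1742],s["ee_pos"]).round(4),s["force"].round(1),np.degrees(np.arctan2(M[1,1],M[0,1])))
im=get_image("wrist"); cv2.imwrite("pics/w12.png",im[:,:,::-1])
```

```text
20.55 [0.5612 0.1105 0.0648] [-0.0629 -0.0047] [ 0.7  0.3 -3.7] 34.95010550051783
```

View pics/w12.png

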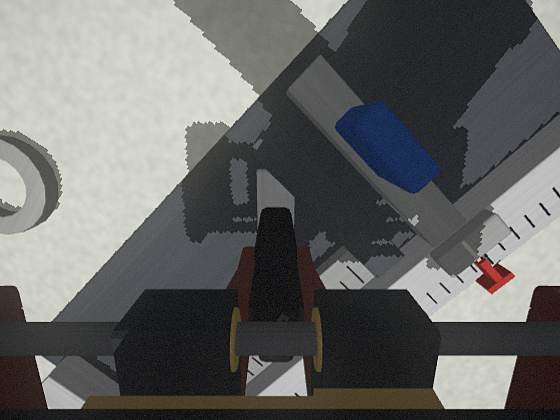

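Continue down gently in 2 mm steps until the plate takes load.

>>> send_rows(motion=[{"twist": [0, 0, 0], "linear": [0.002, 0, 0], "gripper": -1}, {"twist": [0, 0, 0], "linear": [0.002, 0, 0], "gripper": -1}, {"twist": [0, 0, 0], "linear": [0.002, 0, 0], "gripper": -1}, {"twist": [0, 0, 0], "linear": [0.0015, 0, 0], "gripper": -1}, {"twist": [0, 0, 0], "linear": [0, 0, 0], "gripper": -1}])

```text
clock: 21.1
ee_pos: [0.5605, 0.111, 0.0566]
eef_rot: [0.748, 1.438, -0.749]
force: [-0.6, 0.2, -3.4]
grip_width: 0.0176
```

>>> send_rows(motion=[{"twist": [0, 0, 0], "linear": [0.001, 0, 0], "gripper": -1}, {"twist": [0, 0, 0], "linear": [0.001, 0, 0], "gripper": -1}, {"twist": [0, 0, 0], "linear": [0, 0, 0], "gripper": -1}, {"twist": [0, 0, 0], "linear": [0, 0, 0], "gripper": -1}])

```text
clock: 21.5
ee_pos: [0.5608, 0.111, 0.0559]
eef_rot: [0.749, 1.437, -0.748]
force: [-2.6, 0.1, 7.5]
grip_width: 0.0177
```

>>> send_rows(motion=[{"twist": [0, 0, 0], "linear": [0, 0.0028, -0.0028], "gripper": -1}, {"twist": [0, 0, 0], "linear": [0, 0.0028, -0.0028], "gripper": -1}, {"twist": [0, 0, 0], "linear": [0, 0.0018, 0.0018], "gripper": -1}, {"twist": [0, 0, 0], "linear": [0, 0.0018, 0.0018], "gripper": -1}, {"twist": [0, 0, 0], "linear": [0, 0.0007, 0.0007], "gripper": -1}, {"twist": [0, 0, 0], "linear": [0, 0, 0], "gripper": -1}])

```text
clock: 22.1
ee_pos: [0.5685, 0.118, 0.0559]
eef_rot: [0.749, 1.437, -0.748]
force: [-1.1, 0.5, 6.9]
grip_width: 0.0175
```

```bash
cat > st.py <<'E'
from fit import *
s=robot.get_state(); M=R.from_rotvec(s["eef_rot"]).as_matrix()
t=[.6239,.1042,-.1742];J=lambda v:loc([0,0,t[2]],v).round(2)
print(s["clock"],"jig",loc(t,s["ee_pos"]).round(4),s["ee_pos"][2].round(4),"F jig",J(s["force"]),s["force"][2].round(1),"T",s["wrist_torque"].round(2),"yaw",np.degrees(np.arctan2(M[1,1],M[0,1])).round(2),s["grip_width"].round(4))
E
python3 st.py
```

```text
Traceback (most recent call last):
  File "st.py", line 4, in <module>
    print(s["clock"],"jig",loc(t,s["ee_pos"]).round(4),s["ee_pos"][2].round(4),"F jig",J(s["force"]),s["force"][2].round(1),"T",s["wrist_torque"].round(2),"yaw",np.degrees(np.arctan2(M[1,1],M[0,1])).round(2),s["grip_width"].round(4))
                                                                                                                                                                                                                ^^^^^^^^^^^^^^^^^^^^^
AttributeError: 'float' object has no attribute 'round'
```

>>> send_rows(motion=[{"twist": [0, 0, 0], "linear": [0, 0.0007, 0.0007], "gripper": -1}, {"twist": [0, 0, 0], "linear": [0, 0.0007, 0.0007], "gripper": -1}, {"twist": [0, 0, 0], "linear": [0, 0.0007, 0.0007], "gripper": -1}, {"twist": [0, 0, 0], "linear": [0, 0, 0], "gripper": -1}])

```text
clock: 22.5
ee_pos: [0.5705, 0.1176, 0.0559]
eef_rot: [0.749, 1.439, -0.749]
force: [-5.9, 0.5, 8.7]
grip_width: 0.0175
```

```bash
sed -i 's/s\["grip_width"\].round(4)/round(float(s["grip_width"]),4)/' st.py; python3 st.py
```

```text
22.5 jig [-0.0549  0.0039] 0.0559 F jig [-5.9  -0.49] 8.7 T [-0.1   0.54 -0.08] yaw 34.99 0.0175
```

>>> send_rows(motion=[{"twist": [0, 0, 0], "linear": [0, 0.0014, -0.0014], "gripper": -1}, {"twist": [0, 0, 0], "linear": [0, 0.0014, -0.0014], "gripper": -1}, {"twist": [0, 0, 0], "linear": [0, 0.0007, -0.0007], "gripper": -1}, {"twist": [0, 0, 0], "linear": [0, 0, 0], "gripper": -1}])

```text
clock: 22.9
ee_pos: [0.5713, 0.1215, 0.0559]
eef_rot: [0.747, 1.438, -0.75]
force: [-6.5, -4.1, 9.5]
grip_width: 0.0179
```

```bash
python3 st.py
```

```text
22.9 jig [-0.0548  0.0079] 0.0559 F jig [-5.67 -5.11] 9.5 T [-0.47  0.49 -0.08] yaw 35.01 0.0179
```

>>> send_rows(motion=[{"twist": [0, 0, 0], "linear": [-0.0004, 0, 0], "gripper": -1}, {"twist": [0, 0, 0], "linear": [0, 0, 0], "gripper": -1}])

```text
clock: 23.1
ee_pos: [0.5713, 0.1216, 0.0559]
eef_rot: [0.748, 1.438, -0.75]
force: [-5.5, -3.3, 7.8]
grip_width: 0.0177
```

>>> send_rows(motion=[{"twist": [0, 0, 0], "linear": [0, 0.0005, -0.0005], "gripper": -1}, {"twist": [0, 0, 0], "linear": [0, 0.0005, -0.0005], "gripper": -1}, {"twist": [0, 0, 0], "linear": [0, 0, 0], "gripper": -1}])

```text
clock: 23.4
ee_pos: [0.5715, 0.1229, 0.0559]
eef_rot: [0.747, 1.438, -0.75]
force: [-4.3, -3.6, 7.8]
grip_width: 0.018
```

```bash
python3 st.py
```

```text
23.4 jig [-0.0549  0.0093] 0.0559 F jig [-3.59 -4.3 ] 7.8 T [-0.51  0.52 -0.07] yaw 35.0 0.018
```

>>> send_rows(motion=[{"twist": [0, 0, 0], "linear": [-0.0004, 0, 0], "gripper": -1}, {"twist": [0, 0, 0], "linear": [0, 0.0005, -0.0005], "gripper": -1}, {"twist": [0, 0, 0], "linear": [0, 0, 0], "gripper": -1}, {"twist": [0, 0, 0], "linear": [0, 0, 0], "gripper": -1}])

```text
clock: 23.8
ee_pos: [0.5716, 0.1238, 0.0559]
eef_rot: [0.748, 1.439, -0.75]
force: [-4.9, -3.6, 6.2]
grip_width: 0.0175
```

```bash
python3 st.py
```

```text
23.8 jig [-0.0549  0.0103] 0.0559 F jig [-4.17 -4.35] 6.2 T [-0.57  0.5  -0.04] yaw 35.0 0.0175
```

>>> send_rows(motion=[{"twist": [0, 0, 0], "linear": [0, 0.0004, -0.0004], "gripper": -1}, {"twist": [0, 0, 0], "linear": [0, 0, 0], "gripper": -1}, {"twist": [0, 0, 0], "linear": [0, 0, 0], "gripper": -1}])

```text
clock: 24.1
ee_pos: [0.5717, 0.124, 0.056]
eef_rot: [0.747, 1.439, -0.75]
force: [-5.8, -4.5, 5.3]
grip_width: 0.0179
```

```bash
python3 st.py
python3 - <<'E'
from h import *
im=get_image("wrist"); cv2.imwrite("pics/w13.png",cv2.resize(im[150:420,220:560,::-1],None,fx=2.2,fy=2.2,interpolation=cv2.INTER_CUBIC))
E
```

```text
24.1 jig [-0.0549  0.0105] 0.056 F jig [-4.91 -5.39] 5.3 T [-0.67  0.47 -0.1 ] yaw 35.0 0.0179
```

View pics/w13.png

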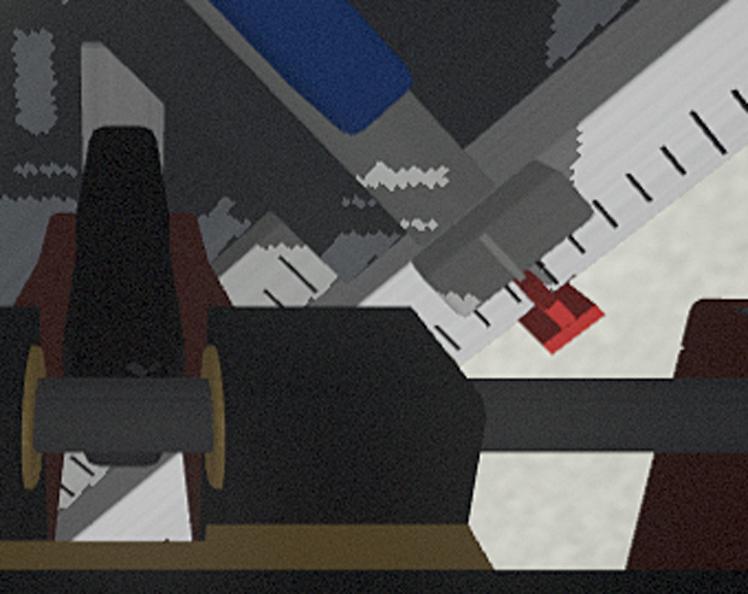

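>>> send_rows(motion=[{"twist": [0, 0, 0], "linear": [0, 0.0004, -0.0004], "gripper": -1}, {"twist": [0, 0, 0], "linear": [0, 0.0008, 0.0008], "gripper": -1}, {"twist": [0, 0, 0], "linear": [0, 0, 0], "gripper": -1}, {"twist": [0, 0, 0], "linear": [0, 0, 0], "gripper": -1}])

```text
clock: 24.55
ee_pos: [0.5717, 0.124, 0.056]
eef_rot: [0.746, 1.44, -0.751]
force: [-8.3, -6.4, 11.0]
grip_width: 0.0177
```

```bash
python3 st.py
```

```text
24.55 jig [-0.0548  0.0105] 0.056 F jig [-7.06 -7.69] 11.0 T [-0.97  0.79 -0.08] yaw 35.01 0.0177
```

>>> send_rows(motion=[{"twist": [0, 0, 0], "linear": [0, 0.0008, 0.0004], "gripper": -1}, {"twist": [0, 0, 0], "linear": [0, 0, 0], "gripper": -1}, {"twist": [0, 0, 0], "linear": [0, 0, 0], "gripper": -1}])

```text
clock: 24.85
ee_pos: [0.5718, 0.124, 0.0561]
eef_rot: [0.745, 1.441, -0.752]
force: [-10.2, -6.3, 13.1]
grip_width: 0.0178
```

```bash
python3 st.py
python3 - <<'E'
from h import *
im=get_image("wrist");np.save("w14.npy",im); cv2.imwrite("pics/w14.png",cv2.resize(im[230:420,220:420,::-1],None,fx=3.1,fy=3.1,interpolation=cv2.INTER_CUBIC))
cv2.imwrite("pics/w14b.png",cv2.resize(im[150:330,300:520,::-1],None,fx=3.2,fy=3.2,interpolation=cv2.INTER_CUBIC))
im=get_image("scene"); cv2.imwrite("pics/s14.png",cv2.resize(im[180:250,280:400,::-1],None,fx=6,fy=6,interpolation=cv2.INTER_CUBIC))
im=get_image("top"); cv2.imwrite("pics/t14.png",cv2.resize(im[140:230,150:300,::-1],None,fx=5,fy=5,interpolation=cv2.INTER_CUBIC))
E
```

```text
24.85 jig [-0.0548  0.0105] 0.0561 F jig [-8.96 -7.97] 13.1 T [-0.95  1.05 -0.09] yaw 35.01 0.0178
```

View pics/w14.png

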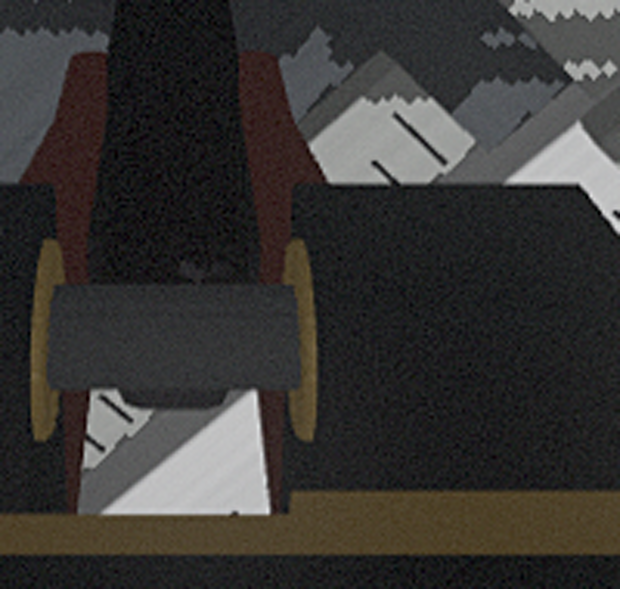

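View pics/w14b.png

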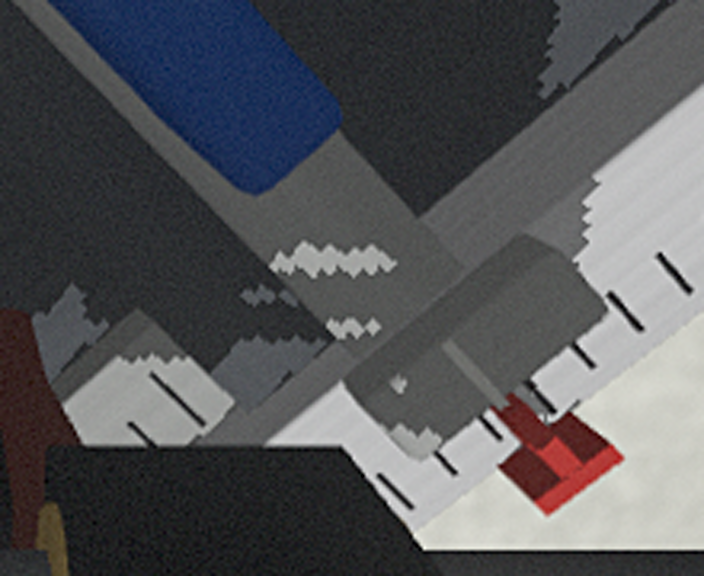

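View pics/s14.png

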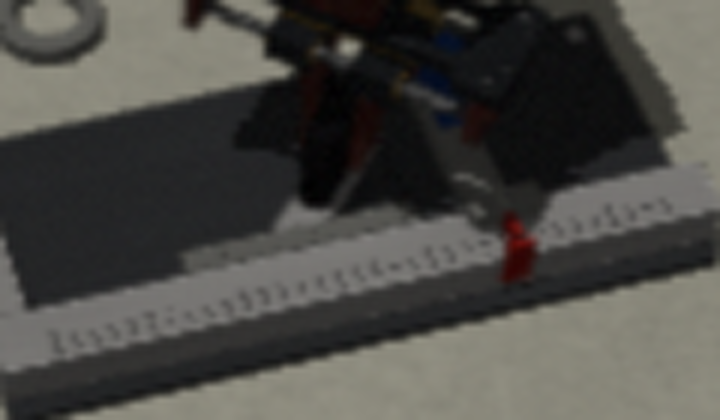

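View pics/t14.png

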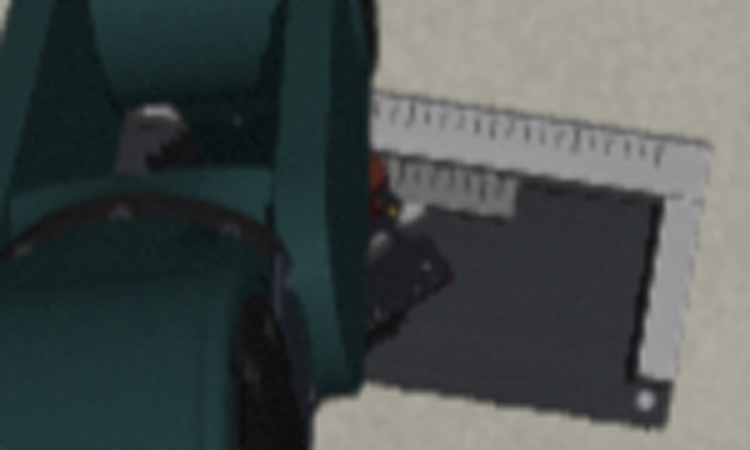

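```bash
python3 st.py
python3 - <<'E'
from fit import *
im=get_image("wrist");p=camera_params("wrist")
t=np.array([.6239,.1042,-.1742])
im2=cv2.resize(im[240:310,410:500,::-1],None,fx=8,fy=8,interpolation=cv2.INTER_CUBIC)
cv2.imwrite("pics/w15.png",im2)
for r in tip_of("wrist","stop_index")[:1]+tip_of("wrist","marker")[:1]: print(r["xy"],loc(t,atz(p,r["xy"],.036)).round(4))
E
```

```text
25.0 jig [-0.0547  0.0105] 0.0561 F jig [-9.15 -8.54] 14.2 T [-0.92  1.12 -0.03] yaw 35.02 0.0179
[444.3, 267.8] [0.0162 0.0769]
[455.4, 276.6] [0.0253 0.0781]
```

View pics/w15.png

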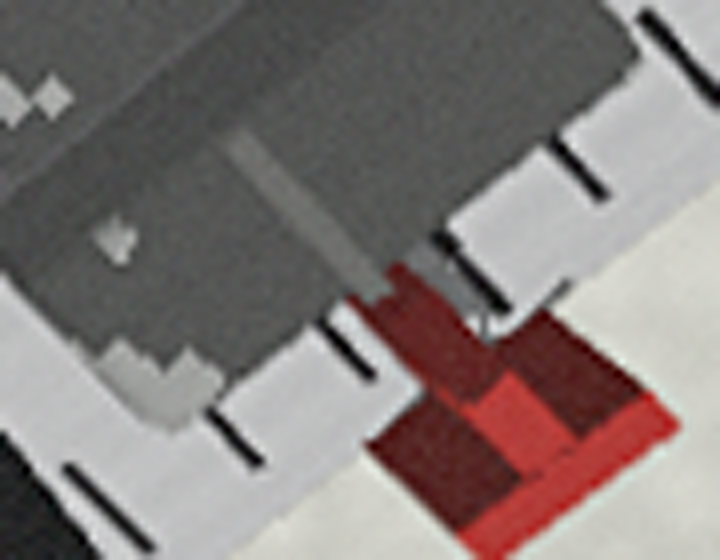

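```bash
python3 - <<'E'
from rig import robot
print(robot.hand_in())
E
python3 st.py
```

```text
the job is handed in; nothing more can be done
None
the job is handed in; nothing more can be done
```

I set the stop to the marker, released it, and handed in with the square gripped and pressed into the corner. It took about 25 s of the 72 s. No verdict came back.

- **Stop:** I pulled it by the blue tab. It overshot by about 1.7 mm, so I nudged it back twice and let go. The view from above then showed the index line about 0.6 mm on the −y side of the marker. In the last wrist picture, taken while pressing, it looked level.
- **Square:** I laid it flat on the plate, pressed it against the fence first and then slid it to the stop. At hand-in the forces were about 9 N on the fence, 8.5 N against the stop (including some sliding friction) and 14 N down. The tool did not move as the force on the stop rose, and stayed below the 11 N at which the stop slides.
- **Flushness:** The tool yaw matched the jig, and the moment about the vertical was close to zero, which fits full contact on both faces. The pictures show no gap at the visible part of the fence. The contact between the stock and the stop was in shadow, so I judged that face from force and position only.
- **Check that disagreed:** The trained point finder put the index line 1.2 mm short of the marker in that last picture. My own reading of the same picture showed them level, and I went with that.
- **Bystanders:** I did not touch any glassware or other tools, though I took no final overview picture to confirm it.

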